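Scoop a level batch of four sample tubes into the cold box

ROBOT

A 6-joint arm with a two-finger parallel gripper is mounted at the origin on the work surface. World frame = base frame: x ahead of the robot, y to its left, z up, the work surface at z = 0. Lengths are in mm, angles in degrees, forces in N, time in s.
With the tool pointing down it reaches from about 350 to 850 mm from the base axis. Payload 8.1 kg.
Tool frame: the origin (TCP) lies midway between the tips of the shut fingers; the grasp point (between the pads) lies 19 mm behind it; z points along the fingers, x is the direction in which the jaws open and shut, and the axes are right-handed (so a half turn about z gives the same grasp; the last joint's range is limited). The gripper opens to 85 mm and grips with 20 to 120 N. Pads are 22 mm wide; open, the fingers measure 114 mm over their backs; the gripper's body (76 mm by 85 mm) begins 54 mm behind the grasp point. The pads swing forward as they close: fully open they stand 13 mm farther back than shut.
Start: joints at [-70.21, 7.471, 85.268, -0, 87.261, -4.893], TCP at [250.578, -545.175, 231.292] pointing down, gripper open.
Joint ranges: [-169.43, 169.43], [-51.17, 129.36], [1.28, 143.12], [-76.62, 256.62], [0, 156.53], [-152.29, 152.29]. Speed limits (degrees/s): [136.94, 136.94, 159.86, 180, 180, 180].

INTERFACE

Orientations are given as [roll, pitch, yaw] about the fixed x, y, z axes, in that order (R = Rz(yaw) Ry(pitch) Rx(roll)).
In Python, from bench import monitor, cams, r gives the robot as it stands.
- The arm moves only by the tool jog_arm, never from a script. Its arguments are lists of equal length, an entry for each row: "offset": the shift along the tool's x, y, z in mm, a list of three; "delta_rot": the turn, a rotation vector about the tool's x, y, z in degrees, a list of three; "jaw": the opening in per cent of the stroke, from 0 (shut) to 100 (fully open). In form: {"offset": [[x, y, z], ...], "delta_rot": [[rx, ry, rz], ...], "jaw": [jaw, ...]}. A call has 1 to 20 rows; each row shifts and turns the pose as measured when the row begins, along the tool's axes as they then stand; what a row does not reach is not made up. A row lasts 1/10 s, in which the tool goes at most 50 mm and 8.59 degrees, less where a joint would pass 70% of its speed; a pose out of reach is approached as far as the arm can. A call is refused whole if a number of a shift passes 50 or a number of a turn 8.59, either way. A call with a gripper value outside its range is refused whole. The fingers move at their own pace and stop on an object; "newtons" is the grip in N (left out, the last holds). Time passes only in rows, so rows that do not move let the fingers close. It gives the time, the measured TCP pose, the force and the opening at its end, in the units of the state.
- monitor.sense(): the state, without advancing time (a new reading comes with each control period).
- cams.snapshot(name): name is "scene" or "top"; returns (picture, depth): 384x512x3 uint8, red, green, blue; 384x512 float32, mm along the optical axis (not along the pixel's ray), 0 where there is no reading.
- cams.camera_model(name): a dict with "K" (3x3 intrinsics, pixels), "camera_from_world" (4x4, takes a point from world to camera coordinates). Camera axes: x right, y down, z forward; pixel columns grow to the right and rows downward; lengths in mm; the calibration is good to about 2 mm. A picture is of the moment at which its call begins. camera_model takes no time and is no camera call.
- r.hand_in(): hands the job in, once; it reports no verdict.
The state is a dict: "time": time; "joint_pos": joint angles; "qd": joint speeds; "joint_efforts": joint torques, N m; "tool_pos": TCP position; "tcp_rot": TCP orientation; "ft_force": force on the tool from outside, world axes, zero at the start; "wrist_torque": the same for the moment, N m; "finger_gap": finger opening in mm.
Only numpy, scipy, OpenCV 4.12 (cv2) and the standard library are available. Lean on these libraries where they do the work, as an engineer would, in place of code of your own. Each camera call takes 0.05 s, during which the arm holds its last target.

TASK

The centrifuge takes four tubes a run: push the counting scoop through the bin's front opening under the tubes, lift it heaped inside the bin, and draw it out close under the steel levelling edge so that the excess is struck off into the bin and it comes out full and level, four tubes in one layer, none on top. Tip these four into the white foam box, the other five staying in the bin, and lay the empty scoop flat on the bench again. Do not shove the foam box or the things standing around.

Things in the scene. Friction and masses are not known exactly. Their poses are not given: they have to be found in the camera images.
- scoop: aluminium counting scoop, black handle; 271 mm long, 93 mm wide, about 160 g; lies flat on the bench at the start, handle towards the robot. Its open-topped tray holds four tubes lying crosswise in one layer, their tops level with its 31 mm high back wall. Origin: midline, flat underside, at the back wall's inner face; x forward to the nose, y left, z up
- scoop_mid (a point): middle of the tray floor's upper side: scoop frame x = 59 mm, z = 2.5 mm. Inside, the tray is 118 mm long (x 0 to 118) and 88 mm wide; its side rails are only 9 mm high except for braces in the back corners, which slope from the back wall's top down to the rails at x = 32
- scoop_nose (a point): middle of the thin front edge, underside: scoop frame x = 133 mm, z = 0. From this edge a ramp rises backwards to a low lip across the tray's front (x = 118, z = 7, 4.5 mm above the tray floor), which keeps tubes in until the scoop is tipped nose-down some 45 to 50 degrees
- scoop_grip (a point): where to grip the handle: scoop frame x = -98 mm, z = 46 mm. The handle is level, x -62 to -138, 22 mm wide across y, z 38 to 54. A 20 mm wide neck joins it to the back wall: its top is at z = 26 to 28 back to x = -36, then it slopes up to the handle
- scoop_seat0 (a point): axis of the first tube from the back wall in a level scoop: scoop frame x = 16.5 mm, z = 16.5 mm (tubes have about 4 mm of play lengthwise)
- scoop_seat1 (a point): axis of the second tube from the back wall in a level scoop: scoop frame x = 45.0 mm, z = 16.5 mm (tubes have about 4 mm of play lengthwise)
- scoop_seat2 (a point): axis of the third tube from the back wall in a level scoop: scoop frame x = 73.5 mm, z = 16.5 mm (tubes have about 4 mm of play lengthwise)
- scoop_seat3 (a point): axis of the fourth tube from the back wall in a level scoop: scoop frame x = 102.0 mm, z = 16.5 mm (tubes have about 4 mm of play lengthwise)
- bin: blue open-topped bulk bin, fixed, turned up to 0.15 rad; nine tubes lie crosswise in it in two layers. Inside 104 mm wide and 238 mm deep, walls 3 mm thick, 106 mm high. Its front is open across the inside width from a sill 20 mm above the bench up to the levelling edge. Origin: on the bench, midline, right below that edge and at the sill; x into the bin, y left, z up
- bin_edge (a point): middle of the levelling edge: bin frame x = 0, z = 62 mm. It is the lower edge of a steel plate, 3 mm thick, across the bin's front, which leans outward to x = -19, z = 85; the side walls reach forward to x = -22
- bin_sill (a point): middle of the front sill, where the bin's floor starts: bin frame x = 0, z = 20 mm; an apron in front of it rises to it from x = -22, z = 8. From here the floor falls straight (5.0 degrees) to z = 7 at x = 149, then curves up to the back wall: z = 14 at x = 178, 30 at x = 204, 54 at x = 222, 101 at x = 238 (straight in between)
- tube0: empty clear plastic sample tube with round bottom and purple screw cap, 28 mm diameter, 84 mm long, 24 g, smooth; origin at its middle, y axis along the tube. Starts lying crosswise in the bin
- tube1: empty clear plastic sample tube with round bottom and purple screw cap, 28 mm diameter, 84 mm long, 24 g, smooth; origin at its middle, y axis along the tube. Starts lying crosswise in the bin
- tube2: empty clear plastic sample tube with round bottom and purple screw cap, 28 mm diameter, 84 mm long, 24 g, smooth; origin at its middle, y axis along the tube. Starts lying crosswise in the bin
- tube3: empty clear plastic sample tube with round bottom and purple screw cap, 28 mm diameter, 84 mm long, 24 g, smooth; origin at its middle, y axis along the tube. Starts lying crosswise in the bin
- tube4: empty clear plastic sample tube with round bottom and purple screw cap, 28 mm diameter, 84 mm long, 24 g, smooth; origin at its middle, y axis along the tube. Starts lying crosswise in the bin
- tube5: empty clear plastic sample tube with round bottom and purple screw cap, 28 mm diameter, 84 mm long, 24 g, smooth; origin at its middle, y axis along the tube. Starts lying crosswise in the bin
- tube6: empty clear plastic sample tube with round bottom and purple screw cap, 28 mm diameter, 84 mm long, 24 g, smooth; origin at its middle, y axis along the tube. Starts lying crosswise in the bin
- tube7: empty clear plastic sample tube with round bottom and purple screw cap, 28 mm diameter, 84 mm long, 24 g, smooth; origin at its middle, y axis along the tube. Starts lying crosswise in the bin
- tube8: empty clear plastic sample tube with round bottom and purple screw cap, 28 mm diameter, 84 mm long, 24 g, smooth; origin at its middle, y axis along the tube. Starts lying crosswise in the bin
- foam_box: white foam cold box, open at the top, loose on the bench: 160 mm (x) by 190 mm (y) by 75 mm high, walls 16 mm, 1.4 kg with the blue cold pack in its bottom; inside 128 mm (x) by 158 mm (y), the cold pack's top 28 mm above the bench. Origin: centre of its underside
- rack: orange empty tube rack, 160 by 75 by 50 mm, a bystander, beyond the scoop; origin: centre of its underside
- reagent_jar: brown glass jar with white lid, 70 mm diameter, 90 mm high, a bystander; origin: centre of its underside
- kit_box: green and white carton, 110 by 90 by 60 mm, a bystander; origin: centre of its underside
Mind the look-alikes: they are no part of the job. Leave any blue or turquoise look-alike of the tube7 alone. Leave any red look-alike of the foam_box alone.

How it is judged (in metres and radians):
On the way, in this order (a step that is already met when the one before it is completed fails the run):
1. the scoop is heaped: in the bin, tray middle lifted to over 24 mm above the bench, at least one tube on top of the first layer (its axis over 31 mm above the scoop's underside) (((horizontal distance between tube0 and scoop_mid below 0.075 m and z of tube0 in the frame of scoop between 0.031 and 0.075 m) or (horizontal distance between tube1 and scoop_mid below 0.075 m and z of tube1 in the frame of scoop between 0.031 and 0.075 m) or (horizontal distance between tube2 and scoop_mid below 0.075 m and z of tube2 in the frame of scoop between 0.031 and 0.075 m) or (horizontal distance between tube3 and scoop_mid below 0.075 m and z of tube3 in the frame of scoop between 0.031 and 0.075 m) or (horizontal distance between tube4 and scoop_mid below 0.075 m and z of tube4 in the frame of scoop between 0.031 and 0.075 m) or (horizontal distance between tube5 and scoop_mid below 0.075 m and z of tube5 in the frame of scoop between 0.031 and 0.075 m) or (horizontal distance between tube6 and scoop_mid below 0.075 m and z of tube6 in the frame of scoop between 0.031 and 0.075 m) or (horizontal distance between tube7 and scoop_mid below 0.075 m and z of tube7 in the frame of scoop between 0.031 and 0.075 m) or (horizontal distance between tube8 and scoop_mid below 0.075 m and z of tube8 in the frame of scoop between 0.031 and 0.075 m)) and z of scoop_mid in the frame of bin above 0.024 m and x of scoop_mid in the frame of bin above 0.03 m), for 0.2 s.
2. the scoop is struck level: its nose is out of the bin, a tube lies within 13.5 mm of each of its four seats, none lies on top (x of scoop_nose in the frame of bin below 0 m and distance between any of tube0, tube1, tube2, tube3, tube4, tube5, tube6, tube7, tube8 and scoop_seat0 below 0.0135 m and distance between any of tube0, tube1, tube2, tube3, tube4, tube5, tube6, tube7, tube8 and scoop_seat1 below 0.0135 m and distance between any of tube0, tube1, tube2, tube3, tube4, tube5, tube6, tube7, tube8 and scoop_seat2 below 0.0135 m and distance between any of tube0, tube1, tube2, tube3, tube4, tube5, tube6, tube7, tube8 and scoop_seat3 below 0.0135 m and not (horizontal distance between tube0 and scoop_mid below 0.075 m and z of tube0 in the frame of scoop between 0.031 and 0.075 m) and not (horizontal distance between tube1 and scoop_mid below 0.075 m and z of tube1 in the frame of scoop between 0.031 and 0.075 m) and not (horizontal distance between tube2 and scoop_mid below 0.075 m and z of tube2 in the frame of scoop between 0.031 and 0.075 m) and not (horizontal distance between tube3 and scoop_mid below 0.075 m and z of tube3 in the frame of scoop between 0.031 and 0.075 m) and not (horizontal distance between tube4 and scoop_mid below 0.075 m and z of tube4 in the frame of scoop between 0.031 and 0.075 m) and not (horizontal distance between tube5 and scoop_mid below 0.075 m and z of tube5 in the frame of scoop between 0.031 and 0.075 m) and not (horizontal distance between tube6 and scoop_mid below 0.075 m and z of tube6 in the frame of scoop between 0.031 and 0.075 m) and not (horizontal distance between tube7 and scoop_mid below 0.075 m and z of tube7 in the frame of scoop between 0.031 and 0.075 m) and not (horizontal distance between tube8 and scoop_mid below 0.075 m and z of tube8 in the frame of scoop between 0.031 and 0.075 m)), for 0.2 s.
At the end, for the whole second after the job is handed in: exactly four tubes lie in the foam box (tube middle within 82 mm of its centre and not above its rim) and the other five in the bin, and the scoop lies at rest flat on the bench (within 6 mm of it, tilted less than 0.08 rad) (((horizontal distance between each of tube4, tube5, tube6, tube7 and foam_box below 0.082 m or horizontal distance between each of tube4, tube5, tube6, tube8 and foam_box below 0.082 m or horizontal distance between each of tube4, tube5, tube7, tube8 and foam_box below 0.082 m or horizontal distance between each of tube4, tube6, tube7, tube8 and foam_box below 0.082 m or horizontal distance between each of tube5, tube6, tube7, tube8 and foam_box below 0.082 m) or (horizontal distance between any of tube0, tube1, tube2, tube3 and foam_box below 0.082 m and (horizontal distance between each of tube4, tube5, tube6 and foam_box below 0.082 m or horizontal distance between each of tube4, tube5, tube7 and foam_box below 0.082 m or horizontal distance between each of tube4, tube5, tube8 and foam_box below 0.082 m or horizontal distance between each of tube4, tube6, tube7 and foam_box below 0.082 m or horizontal distance between each of tube4, tube6, tube8 and foam_box below 0.082 m or horizontal distance between each of tube4, tube7, tube8 and foam_box below 0.082 m or horizontal distance between each of tube5, tube6, tube7 and foam_box below 0.082 m or horizontal distance between each of tube5, tube6, tube8 and foam_box below 0.082 m or horizontal distance between each of tube5, tube7, tube8 and foam_box below 0.082 m or horizontal distance between each of tube6, tube7, tube8 and foam_box below 0.082 m)) or ((horizontal distance between each of tube0, tube1 and foam_box below 0.082 m or horizontal distance between each of tube0, tube2 and foam_box below 0.082 m or horizontal distance between each of tube0, tube3 and foam_box below 0.082 m or horizontal distance between each of tube1, tube2 and foam_box below 0.082 m or horizontal distance between each of tube1, tube3 and foam_box below 0.082 m or horizontal distance between each of tube2, tube3 and foam_box below 0.082 m) and (horizontal distance between each of tube4, tube5 and foam_box below 0.082 m or horizontal distance between each of tube4, tube6 and foam_box below 0.082 m or horizontal distance between each of tube4, tube7 and foam_box below 0.082 m or horizontal distance between each of tube4, tube8 and foam_box below 0.082 m or horizontal distance between each of tube5, tube6 and foam_box below 0.082 m or horizontal distance between each of tube5, tube7 and foam_box below 0.082 m or horizontal distance between each of tube5, tube8 and foam_box below 0.082 m or horizontal distance between each of tube6, tube7 and foam_box below 0.082 m or horizontal distance between each of tube6, tube8 and foam_box below 0.082 m or horizontal distance between each of tube7, tube8 and foam_box below 0.082 m)) or ((horizontal distance between each of tube0, tube1, tube2 and foam_box below 0.082 m or horizontal distance between each of tube0, tube1, tube3 and foam_box below 0.082 m or horizontal distance between each of tube0, tube2, tube3 and foam_box below 0.082 m or horizontal distance between each of tube1, tube2, tube3 and foam_box below 0.082 m) and horizontal distance between any of tube4, tube5, tube6, tube7, tube8 and foam_box below 0.082 m) or horizontal distance between each of tube0, tube1, tube2, tube3 and foam_box below 0.082 m) and (x of each of tube4, tube5, tube6, tube7, tube8 in the frame of bin above 0.002 m or (x of any of tube0, tube1, tube2, tube3 in the frame of bin above 0.002 m and (x of each of tube4, tube5, tube6, tube7 in the frame of bin above 0.002 m or x of each of tube4, tube5, tube6, tube8 in the frame of bin above 0.002 m or x of each of tube4, tube5, tube7, tube8 in the frame of bin above 0.002 m or x of each of tube4, tube6, tube7, tube8 in the frame of bin above 0.002 m or x of each of tube5, tube6, tube7, tube8 in the frame of bin above 0.002 m)) or ((x of each of tube0, tube1 in the frame of bin above 0.002 m or x of each of tube0, tube2 in the frame of bin above 0.002 m or x of each of tube0, tube3 in the frame of bin above 0.002 m or x of each of tube1, tube2 in the frame of bin above 0.002 m or x of each of tube1, tube3 in the frame of bin above 0.002 m or x of each of tube2, tube3 in the frame of bin above 0.002 m) and (x of each of tube4, tube5, tube6 in the frame of bin above 0.002 m or x of each of tube4, tube5, tube7 in the frame of bin above 0.002 m or x of each of tube4, tube5, tube8 in the frame of bin above 0.002 m or x of each of tube4, tube6, tube7 in the frame of bin above 0.002 m or x of each of tube4, tube6, tube8 in the frame of bin above 0.002 m or x of each of tube4, tube7, tube8 in the frame of bin above 0.002 m or x of each of tube5, tube6, tube7 in the frame of bin above 0.002 m or x of each of tube5, tube6, tube8 in the frame of bin above 0.002 m or x of each of tube5, tube7, tube8 in the frame of bin above 0.002 m or x of each of tube6, tube7, tube8 in the frame of bin above 0.002 m)) or ((x of each of tube0, tube1, tube2 in the frame of bin above 0.002 m or x of each of tube0, tube1, tube3 in the frame of bin above 0.002 m or x of each of tube0, tube2, tube3 in the frame of bin above 0.002 m or x of each of tube1, tube2, tube3 in the frame of bin above 0.002 m) and (x of each of tube4, tube5 in the frame of bin above 0.002 m or x of each of tube4, tube6 in the frame of bin above 0.002 m or x of each of tube4, tube7 in the frame of bin above 0.002 m or x of each of tube4, tube8 in the frame of bin above 0.002 m or x of each of tube5, tube6 in the frame of bin above 0.002 m or x of each of tube5, tube7 in the frame of bin above 0.002 m or x of each of tube5, tube8 in the frame of bin above 0.002 m or x of each of tube6, tube7 in the frame of bin above 0.002 m or x of each of tube6, tube8 in the frame of bin above 0.002 m or x of each of tube7, tube8 in the frame of bin above 0.002 m)) or (x of each of tube0, tube1, tube2, tube3 in the frame of bin above 0.002 m and x of any of tube4, tube5, tube6, tube7, tube8 in the frame of bin above 0.002 m)) and ((horizontal distance between tube0 and foam_box below 0.082 m and z of tube0 in the frame of foam_box below 0.075 m) or (x of tube0 in the frame of bin between 0.002 and 0.235 m and y of tube0 in the frame of bin between -0.05 and 0.05 m and z of tube0 in the frame of bin below 0.1 m)) and ((horizontal distance between tube1 and foam_box below 0.082 m and z of tube1 in the frame of foam_box below 0.075 m) or (x of tube1 in the frame of bin between 0.002 and 0.235 m and y of tube1 in the frame of bin between -0.05 and 0.05 m and z of tube1 in the frame of bin below 0.1 m)) and ((horizontal distance between tube2 and foam_box below 0.082 m and z of tube2 in the frame of foam_box below 0.075 m) or (x of tube2 in the frame of bin between 0.002 and 0.235 m and y of tube2 in the frame of bin between -0.05 and 0.05 m and z of tube2 in the frame of bin below 0.1 m)) and ((horizontal distance between tube3 and foam_box below 0.082 m and z of tube3 in the frame of foam_box below 0.075 m) or (x of tube3 in the frame of bin between 0.002 and 0.235 m and y of tube3 in the frame of bin between -0.05 and 0.05 m and z of tube3 in the frame of bin below 0.1 m)) and ((horizontal distance between tube4 and foam_box below 0.082 m and z of tube4 in the frame of foam_box below 0.075 m) or (x of tube4 in the frame of bin between 0.002 and 0.235 m and y of tube4 in the frame of bin between -0.05 and 0.05 m and z of tube4 in the frame of bin below 0.1 m)) and ((horizontal distance between tube5 and foam_box below 0.082 m and z of tube5 in the frame of foam_box below 0.075 m) or (x of tube5 in the frame of bin between 0.002 and 0.235 m and y of tube5 in the frame of bin between -0.05 and 0.05 m and z of tube5 in the frame of bin below 0.1 m)) and ((horizontal distance between tube6 and foam_box below 0.082 m and z of tube6 in the frame of foam_box below 0.075 m) or (x of tube6 in the frame of bin between 0.002 and 0.235 m and y of tube6 in the frame of bin between -0.05 and 0.05 m and z of tube6 in the frame of bin below 0.1 m)) and ((horizontal distance between tube7 and foam_box below 0.082 m and z of tube7 in the frame of foam_box below 0.075 m) or (x of tube7 in the frame of bin between 0.002 and 0.235 m and y of tube7 in the frame of bin between -0.05 and 0.05 m and z of tube7 in the frame of bin below 0.1 m)) and ((horizontal distance between tube8 and foam_box below 0.082 m and z of tube8 in the frame of foam_box below 0.075 m) or (x of tube8 in the frame of bin between 0.002 and 0.235 m and y of tube8 in the frame of bin between -0.05 and 0.05 m and z of tube8 in the frame of bin below 0.1 m)) and height (world z) of scoop between -0.006 and 0.006 m and angle between scoop's own z axis and vertical below 0.08 rad and linear speed of scoop below 0.02 m/s); the robot touches nothing.
It fails at once if the foam box is moved more than 25 mm (distance of foam_box from where it was at the start of the episode above 0.025 m).
It fails at once if the orange rack is moved more than 25 mm (distance of rack from where it was at the start of the episode above 0.025 m).
It fails at once if the brown jar is moved more than 25 mm (distance of reagent_jar from where it was at the start of the episode above 0.025 m).
It fails at once if the green carton is moved more than 25 mm (distance of kit_box from where it was at the start of the episode above 0.025 m).
It also fails if it takes over 67 s, if anything falls off the work surface, if the arm or the gripper's body presses on something with over 40 N, if the wrist force passes 120 N, or if a joint passes its speed limit or range.

## Working session

There is one attempt and no reset: what is moved stays moved. The work goes in short steps, Python scripts to look and compute and a tool call to move; the robot and the scene stay as the last step left them, time stands still between calls to the robot, and variables do not carry over. Pictures are saved under pics/ and viewed, and the job is handed in when it is done.

Besides the shell and the picture viewer there is one more tool, called after "Call:" by a JSON object that holds its "name" and its "arguments", one argument or row to a line. jog_arm: Moves the arm, as the interface text tells. Its arguments: {"type":"object","properties":{"offset":{"type":"array","items":{"type":"array","items":{"type":"number"}}},"delta_rot":{"type":"array","items":{"type":"array","items":{"type":"number"}}},"jaw":{"type":"array","items":{"type":"number"}},"newtons":{"type":"number"}},"required":["offset","delta_rot","jaw"]}

```bash
ls; mkdir -p pics
python3 - <<'E'
from bench import monitor,cams,r
import cv2,numpy as np
print(monitor.sense())
for n in("scene","top"):
    p,d=cams.snapshot(n); cv2.imwrite(f"pics/{n}0.png",p[:,:,::-1]); np.savez(f"pics/{n}0.npz",p=p,d=d)
    m=cams.camera_model(n);print(n,np.round(m["K"],1).tolist(),np.round(m["camera_from_world"],4).tolist())
E
```

```text
pics
{'time': 0.0, 'joint_pos': array([-7.02098584e+01,  7.51592069e+00,  8.53321487e+01, -7.86858884e-04,
        8.72604784e+01, -4.89417793e+00]), 'qd': array([ 0.08659833,  0.01349856,  0.00684676, -0.08029791, -0.07704802,
        0.06279374]), 'joint_efforts': array([-1.22773698e-03, -5.69415987e+01, -5.00545800e+01, -4.81804564e-04,
        1.51546713e-02,  4.67980180e-05]), 'tool_pos': array([ 250.38368638, -544.63628757,  230.20845607]), 'tcp_rot': array([-1.79991522e+02,  1.08219093e-01, -6.53156341e+01]), 'ft_force': array([ 0.53374268, -0.1263868 , -0.09309231]), 'wrist_torque': array([-0.01683317,  0.0097275 , -0.02411068]), 'finger_gap': 85.08583700603103}
scene [[498.6, 0.0, 260.1], [0.0, 498.6, 183.0], [0.0, 0.0, 1.0]] [[0.0358, 0.9993, -0.0094, -24.1221], [0.7899, -0.034, -0.6123, -393.3613], [-0.6122, 0.0145, -0.7905, 1973.6996], [0.0, 0.0, 0.0, 1.0]]
top [[383.2, 0.0, 253.7], [0.0, 383.2, 189.7], [0.0, 0.0, 1.0]] [[0.0086, -1.0, -0.0007, 9.1442], [-0.9899, -0.0084, -0.1418, 538.8654], [0.1418, 0.0019, -0.9899, 1083.8751], [0.0, 0.0, 0.0, 1.0]]
```

View pics/scene0.png

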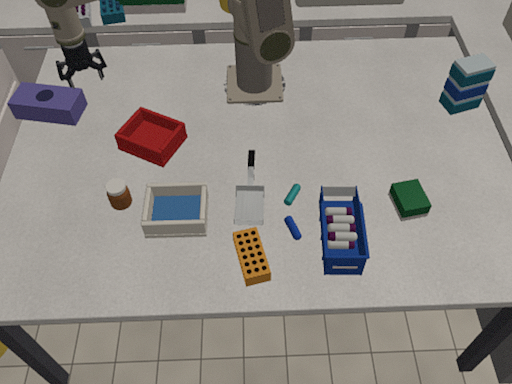

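View pics/top0.png

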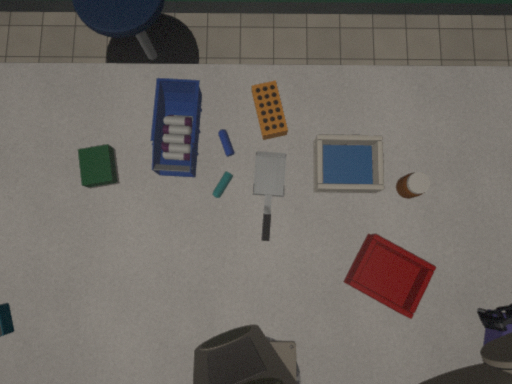

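```bash
cat > h.py <<'E'
from bench import monitor,cams,r
import cv2,numpy as np
def cloud(n,d,z=None):
    m=cams.camera_model(n);K=np.array(m["K"]);T=np.array(m["camera_from_world"])
    v,u=np.mgrid[0:384,0:512]
    X=np.stack([(u-K[0,2])/K[0,0]*d,(v-K[1,2])/K[1,1]*d,d],-1)
    return (X-T[:3,3])@T[:3,:3]
def onz(n,u,v,z):
    m=cams.camera_model(n);K=np.array(m["K"]);T=np.array(m["camera_from_world"])
    c=-T[:3,:3].T@T[:3,3]; w=T[:3,:3].T@np.array([(u-K[0,2])/K[0,0],(v-K[1,2])/K[1,1],1])
    return c+w*(z-c[2])/w[2]
def proj(n,P):
    m=cams.camera_model(n);K=np.array(m["K"]);T=np.array(m["camera_from_world"])
    P=np.atleast_2d(P);q=(P@T[:3,:3].T+T[:3,3])@K.T
    return q[:,:2]/q[:,2:]
def crop(p,x0,y0,x1,y1,s,f):
    c=cv2.resize(p[y0:y1,x0:x1,::-1],None,fx=s,fy=s,interpolation=cv2.INTER_CUBIC);cv2.imwrite(f,c)
E
python3 - <<'E'
from h import *
a=np.load("pics/top0.npz");s=np.load("pics/scene0.npz")
crop(a['p'],140,70,300,190,5,"pics/c1.png")
crop(a['p'],235,140,295,250,5,"pics/c2.png")
crop(a['p'],300,125,440,205,5,"pics/c3.png")
crop(s['p'],220,140,380,280,5,"pics/c4.png")
X=cloud("top",a['d'])
np.set_printoptions(suppress=True,precision=0)
for z in [(100,110),(80,99),(70,79)]:
  m=(X[...,2]>z[0])&(X[...,2]<z[1])&(np.abs(X[...,1]-220)<100)&(X[...,0]>400)&(X[...,0]<950)
  print(z,m.sum(),X[m].min(0),X[m].max(0))
E
```

```text
(100, 110) 598 [618. 175. 100.] [852. 305. 110.]
(80, 99) 443 [583. 186.  80.] [847. 301.  99.]
(70, 79) 256 [582. 179.  70.] [841. 301.  79.]
```

View pics/c1.png

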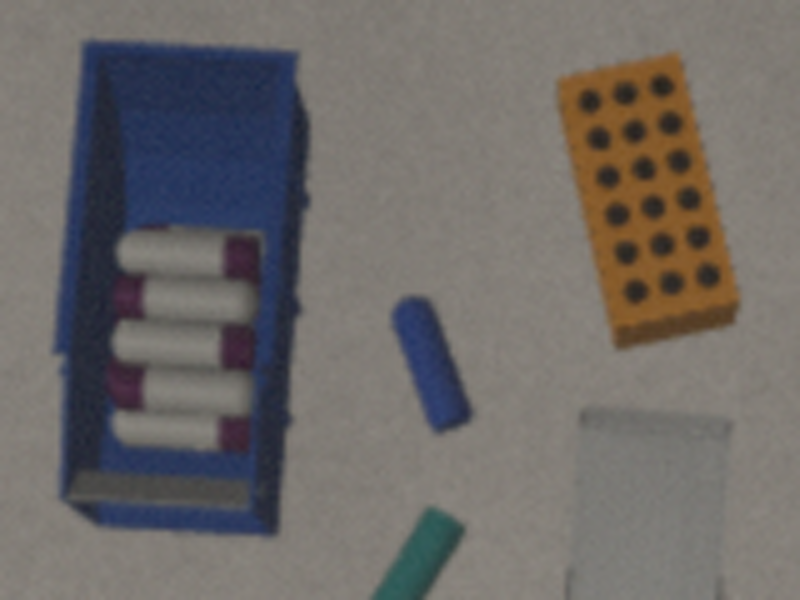

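View pics/c2.png

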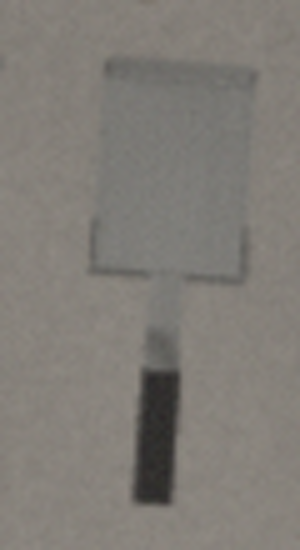

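View pics/c3.png

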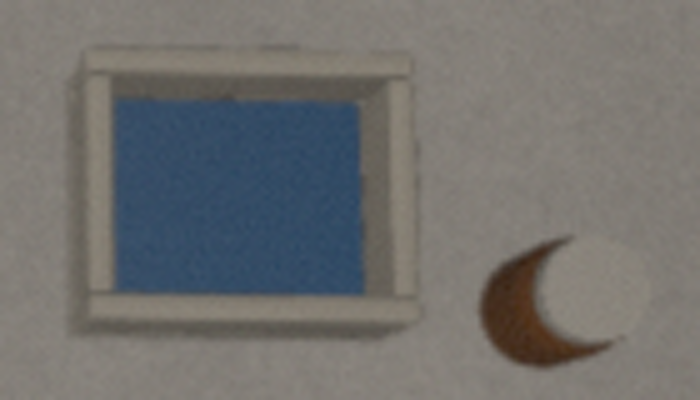

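View pics/c4.png

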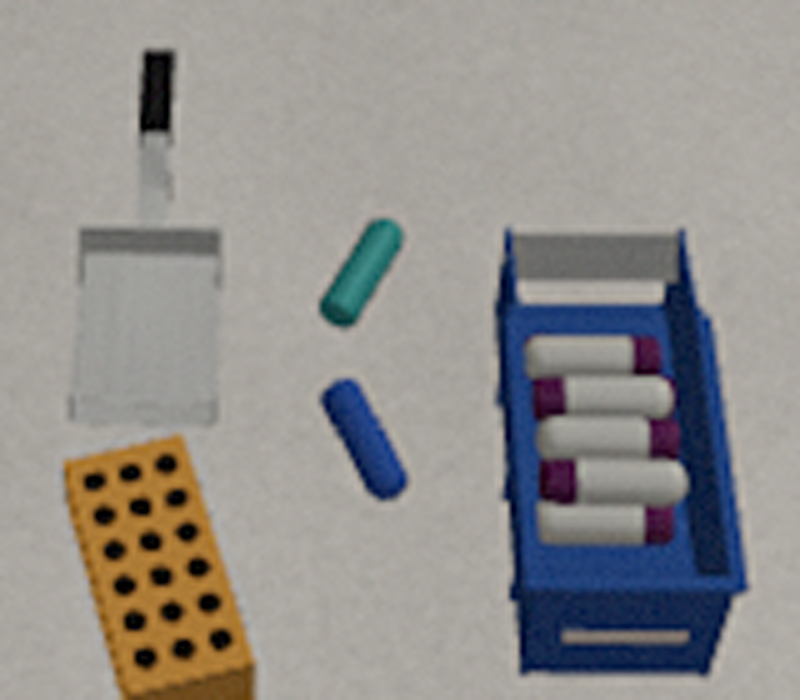

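```bash
cat > fit.py <<'E'
from h import *
from scipy.optimize import least_squares
def px(cx,cy,x0,y0,s=5): return np.array([x0+(cx+.5)/s-.5,y0+(cy+.5)/s-.5])
def tf(p,P):
    c,s=np.cos(p[2]),np.sin(p[2]);P=np.atleast_2d(P).astype(float)
    return np.c_[p[0]+c*P[:,0]-s*P[:,1],p[1]+s*P[:,0]+c*P[:,1],P[:,2]]
def fit(obs,p0):
    f=lambda p:np.concatenate([proj(n,tf(p,P))[0]-q for n,P,q in obs])
    r_=least_squares(f,p0,loss='soft_l1',x_scale=[100,100,.1]);return r_.x,f(r_.x).reshape(-1,2)
E
python3 - <<'E'
from fit import *
np.set_printoptions(suppress=True,precision=2)
T=lambda cx,cy:px(cx,cy,235,140); S=lambda cx,cy:px(cx,cy,220,140); B=lambda cx,cy:px(cx,cy,140,70);F=lambda cx,cy:px(cx,cy,300,125)
sc=[("top",[-62,0,54],T(161,370)),("top",[-138,0,54],T(154,503)),("top",[133,46.5,0],T(107,58)),("top",[133,-46.5,0],T(257,70)),
("top",[-2.5,46.5,31],T(90,271)),("top",[-2.5,-46.5,31],T(245,281)),
("scene",[-138,0,54],S(159,51)),("scene",[-62,0,54],S(155,131)),("scene",[133,46.5,0],S(217,425)),("scene",[133,-46.5,0],S(70,418))]
p,e=fit(sc,[650,-20,0]);print("scoop",p,np.degrees(p[2]));print(e)
bn=[("top",[241,55,106],B(85,42)),("top",[241,-55,106],B(298,52)),("top",[0,52,62],B(80,472)),("top",[0,-52,62],B(249,482)),
("scene",[241,55,106],S(744,590)),("scene",[241,-55,106],S(513,597)),("scene",[-19,52,85],S(680,232)),("scene",[-19,-52,85],S(514,235)),("scene",[0,52,62],S(678,281)),("scene",[0,-52,62],S(516,281))]
p,e=fit(bn,[600,240,0]);print("bin",p,np.degrees(p[2]));print(e)
fb=[("top",[80,95,75],F(86,48)),("top",[80,-95,75],F(411,52)),("top",[-80,95,75],F(90,320)),("top",[-80,-95,75],F(418,316))]
p,e=fit(fb,[650,-220,0]);print("foam",p,np.degrees(p[2]));print(e)
E
```

```text
scoop [528.42 -28.68  -0.07] -3.84770431887426
[[ 0.04  0.41]
 [-0.46  0.53]
 [-0.34 -0.12]
 [-0.15 -0.29]
 [-0.34 -0.49]
 [ 0.18 -0.12]
 [-0.18 -1.34]
 [-0.35 -0.1 ]
 [-0.24  0.07]
 [-0.37  0.85]]
bin [607.43 248.55  -0.05] -3.101338186970066
[[ 1.63 -0.13]
 [-2.78  0.14]
 [-0.73 -0.73]
 [ 1.26 -0.53]
 [-0.99 -0.5 ]
 [ 5.17 -2.36]
 [ 0.26  0.65]
 [-0.09 -0.25]
 [ 0.21  0.16]
 [-0.8  -0.14]]
foam [ 618.28 -260.96    0.  ] 0.09979122343152702
[[-0.56 -0.32]
 [ 0.17 -0.69]
 [-0.44  0.02]
 [ 1.06  1.27]]
```

Run:
```python
from fit import *
np.set_printoptions(suppress=True,precision=2)
T=lambda cx,cy:px(cx,cy,235,140); S=lambda cx,cy:px(cx,cy,220,140); B=lambda cx,cy:px(cx,cy,140,70);F=lambda cx,cy:px(cx,cy,300,125)
bn=[("top",[241,59.5,106],B(85,42)),("top",[241,-59.5,106],B(298,52)),("top",[0,52,62],B(80,472)),("top",[0,-52,62],B(249,482)),
("scene",[241,59.5,106],S(744,590)),("scene",[-19,52,85],S(680,232)),("scene",[-19,-52,85],S(514,235)),("scene",[0,52,62],S(678,281)),("scene",[0,-52,62],S(516,281))]
p,e=fit(bn,[600,240,0]);print("bin",p,np.degrees(p[2]));print(e)
sc=np.array([528.42,-28.68,np.radians(-3.848)])
prof=[[-22,8],[0,20],[149,7],[178,14],[204,30],[222,54],[238,101]]
L=[]
for y in(52,-52): L+=[[[x,y,z] for x,z in prof],[[238,y,106],[-22,y,106]],[[0,y,0],[0,y,106]]]
L+=[[[0,52,62],[0,-52,62]],[[-19,52,85],[-19,-52,85]],[[0,52,20],[0,-52,20]],[[238,52,106],[238,-52,106]],[[241,55,0],[241,-55,0]]]
for n,f,(x0,y0,x1,y1) in(("top","top0",(140,70,300,190)),("scene","scene0",(220,140,380,280))):
    im=np.load(f"pics/{f}.npz")['p'][y0:y1,x0:x1,::-1];im=cv2.resize(im,None,fx=5,fy=5,interpolation=cv2.INTER_CUBIC)
    def dr(ps,pose,col):
        q=(proj(n,tf(pose,ps))-[x0,y0]+.5)*5-.5
        cv2.polylines(im,[q.astype(np.int32).reshape(-1,1,2)],False,col,1)
    for l in L: dr(l,p,(0,255,255))
    for y in(46.5,-46.5): dr([[0,y,31],[0,y,0],[133,y,0],[133,-y,0]],sc,(0,0,255))
    dr([[0,0,28],[-36,0,28],[-62,0,54],[-138,0,54]],sc,(0,0,255))
    cv2.imwrite(f"pics/ov_{n}.png",im)
```

```text
bin [606.95 248.57  -0.06] -3.4002494851976084
[[ 0.5  -0.14]
 [-0.8   0.52]
 [-0.74 -0.66]
 [ 1.24 -0.27]
 [ 0.18 -0.54]
 [ 0.28  0.6 ]
 [-0.07 -0.44]
 [ 0.21  0.11]
 [-0.81 -0.34]]
```

View pics/ov_top.png

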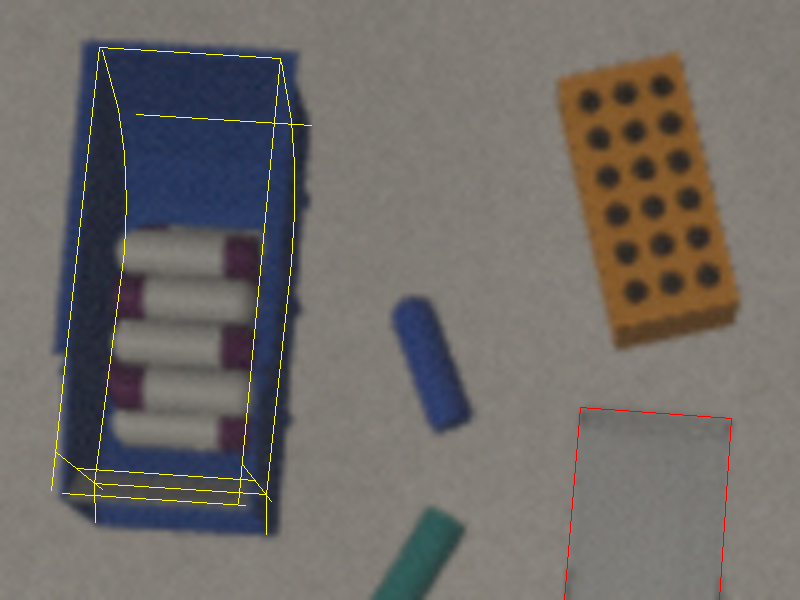

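View pics/ov_scene.png

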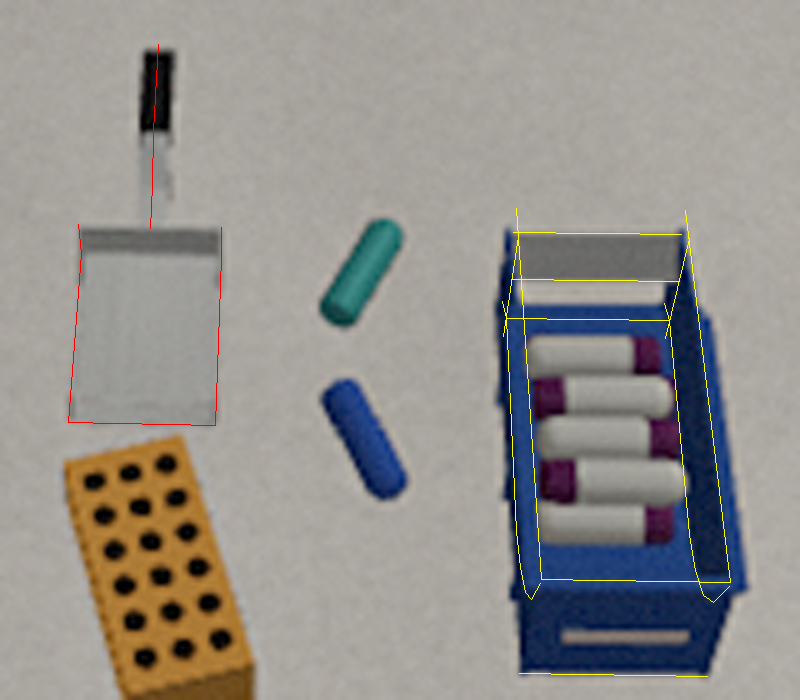

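```bash
cat >> fit.py <<'E'
BIN=np.array([607,248.5,np.radians(-3.4)])
def inv(p,X):
    c,s=np.cos(p[2]),np.sin(p[2]);d=X-np.array([p[0],p[1],0])
    return np.stack([c*d[...,0]+s*d[...,1],-s*d[...,0]+c*d[...,1],d[...,2]],-1)
E
python3 - <<'E'
from fit import *
np.set_printoptions(suppress=True,precision=0,linewidth=200)
for n in("top","scene"):
    a=np.load(f"pics/{n}0.npz");X=inv(BIN,cloud(n,a['d']))
    for y0,y1 in((-28,-15),(15,28)):
        m=(X[...,1]>y0)&(X[...,1]<y1)&(X[...,0]>-30)&(X[...,0]<245)&(a['d']>0)
        q=X[m]
        print(n,y0,[(b,int(np.median(q[(q[:,0]>=b)&(q[:,0]<b+8),2]))) for b in range(-24,240,8) if ((q[:,0]>=b)&(q[:,0]<b+8)).any()])
    # side walls inside
    for z0,z1 in((65,100),):
        m=(X[...,2]>z0)&(X[...,2]<z1)&(np.abs(X[...,1])<75)&(X[...,0]>0)&(X[...,0]<225)
        q=X[m]
        for b in range(0,220,40):
            w=q[(q[:,0]>=b)&(q[:,0]<b+40),1];print(b,np.histogram(w,np.arange(-70,72,4))[0])
E
```

```text
top -28 [(-24, 9), (-16, 73), (-8, 68), (0, 60), (8, 20), (16, 20), (24, 40), (32, 45), (40, 64), (48, 68), (56, 66), (64, 57), (72, 66), (80, 65), (88, 60), (96, 58), (104, 62), (112, 61), (120, 52), (128, 58), (136, 61), (144, 57), (152, 32), (160, 11), (168, 12), (176, 15), (184, 20), (192, 24), (200, 29), (208, 40), (216, 49), (224, 69), (232, 96)]
top 15 [(-24, 11), (-16, 72), (-8, 68), (8, 19), (16, 20), (24, 41), (32, 47), (40, 64), (48, 67), (56, 65), (64, 58), (72, 63), (80, 63), (88, 61), (96, 58), (104, 61), (112, 59), (120, 54), (128, 61), (136, 60), (144, 55), (152, 31), (160, 26), (168, 12), (176, 15), (184, 20), (192, 25), (200, 31), (208, 40), (216, 51), (224, 70), (232, 96)]
0 [ 0  0  0 36  2  0  0  0  0  0  0  0  0  0  0  0  0  0  0  0  0  0  0  0  0  0  0  0  0  4 48  1  0  0  0]
40 [ 0  0  6 13  0  0  1  6 11  8 13  9  8 11  8  8  9  9  8  6  7 10 11  8  8  7  4  0  0  0 47  1  0  0  0]
80 [ 0  0  2  3  0  0  0  2  4  3  1  4  2  3  1  2  5  1  1  5  1  1  2  3  2  2  0  1  0  1 44  0  0  0  0]
120 [ 0  0  2  1  0  0  0  0  0  0  0  0  0  0  0  0  0  0  0  0  0  0
[... 940 characters left out ...]
, (216, -750), (224, -751), (232, 54)]
0 [ 0  0  0 13  1  0  0  0  0  1  0  0  0  0  0  0  1  0  0  0  0  1  0  1  0  0  0  0  0  1 26  1  0  0  0]
40 [ 0  0  4  2  0  2  2  4  8  6  4  9  6  3  4  7  6  7 12  4  7  6  5  5  8  4  3  0  0  0 28  1  1  0  0]
80 [ 0  0  1  0  0  0  0  2  0  1  4  5  2  6  2  4  4  3  4  3  3  3  4  2  3  3  0  0  0  0 30  0  0  0  0]
120 [ 0  0  0  1  0  0  0  0  0  1  1  0  1  0  2  0  0  0  1  0  1  1  1  0  0  0  0  0  0  0 32  1  1  0  0]
160 [ 0  0  0  6  1  0  0  0  0  0  0  0  0  0  0  0  0  0  0  0  0  0  0  0  0  0  0  0  0  0 28  3  0  0  0]
200 [ 0  0  0  0  0  0  0  0  0  0  0  0  0  0  0  0  0  0  0  0  0  0  0  0  0  0  0  0  0  0 16  3  0  0  0]
```

```bash
cat > mv.py <<'E'
from fit import *
from scipy.linalg import logm,expm
from scipy.spatial.transform import Rotation as R
SC=np.array([528.4,-28.7,np.radians(-3.85)])
def cur(s=None):
    s=s or monitor.sense();T=np.eye(4);T[:3,:3]=R.from_euler('xyz',s['tcp_rot'],degrees=True).as_matrix();T[:3,3]=s['tool_pos'];return T
def pose(x,y,z,yaw,pitch):
    """scoop-like frame -> 4x4; pitch>0 = nose down (deg)"""
    T=np.eye(4);T[:3,:3]=R.from_euler('ZY',[yaw,pitch],degrees=True).as_matrix();T[:3,3]=[x,y,z];return T
def toolgrasp(tilt):
    """TCP pose in scoop frame: jaws across y, tool leaning so it points forward-down by tilt"""
    a=np.radians(tilt);z=np.array([np.sin(a),0,-np.cos(a)]);x=np.array([0,-1.,0]);y=np.cross(z,x)
    T=np.eye(4);T[:3,:3]=np.c_[x,y,z];T[:3,3]=np.array([-98,0,46])+19*z;return T
def screw(A,B,n):
    L=logm(np.linalg.inv(A)@B).real
    w=np.degrees([L[2,1],L[0,2],L[1,0]]);D=expm(L/n)
    rv=R.from_matrix(D[:3,:3]).as_rotvec(degrees=True)
    return np.round(D[:3,3],1).tolist(),np.round(rv,2).tolist()
def show():
    s=monitor.sense();print('t',round(s['time'],2),'q',np.round(s['joint_pos'],2).tolist(),'p',np.round(s['tool_pos'],1),'r',np.round(s['tcp_rot'],2),'F',np.round(s['ft_force'],1),'M',np.round(s['wrist_torque'],2),'gap',round(s['finger_gap'],1))
    return s
E
python3 - <<'E'
from mv import *
show()
B=pose(SC[0],SC[1],0,np.degrees(SC[2]),0)@toolgrasp(0);B[2,3]=160
print(B.round(2));print(screw(cur(),B,14))
# left wall line
for n in("top","scene"):
    a=np.load(f"pics/{n}0.npz");X=inv(BIN,cloud(n,a['d']))
    m=(X[...,2]>66)&(X[...,2]<98)&(X[...,1]>46)&(X[...,1]<56)&(X[...,0]>0)&(X[...,0]<225);q=X[m];print(np.polyfit(q[:,0],q[:,1],1))
E
```

```text
t 0.1 q [-70.21, 7.51, 85.32, -0.0, 87.26, -4.89] p [ 250.4 -544.7  230.3] r [-1.7999e+02  1.0000e-01 -6.5320e+01] F [-0.8 -0.1 -1.3] M [ 0.03 -0.05 -0.02] gap 85.5
[[-7.0000e-02 -1.0000e+00  0.0000e+00  4.3062e+02]
 [-1.0000e+00  7.0000e-02  0.0000e+00 -2.2120e+01]
 [ 0.0000e+00  0.0000e+00 -1.0000e+00  1.6000e+02]
 [ 0.0000e+00  0.0000e+00  0.0000e+00  1.0000e+00]]
([-34.4, -20.2, 5.1], [0.0, 0.01, 2.04])
[9.54743876e-03 5.06185761e+01]
[8.29957064e-03 5.13756364e+01]
```

Call:
{"name": "jog_arm", "arguments": {
  "offset": [
    [-34.4, -20.2, 5.1],
    [-34.4, -20.2, 5.1],
    [-34.4, -20.2, 5.1],
    [-34.4, -20.2, 5.1],
    [-34.4, -20.2, 5.1],
    [-34.4, -20.2, 5.1],
    [-34.4, -20.2, 5.1],
    [-34.4, -20.2, 5.1],
    [-34.4, -20.2, 5.1],
    [-34.4, -20.2, 5.1],
    [-34.4, -20.2, 5.1],
    [-34.4, -20.2, 5.1],
    [-34.4, -20.2, 5.1],
    [-34.4, -20.2, 5.1]
  ],
  "delta_rot": [
    [0, 0, 2],
    [0, 0, 2],
    [0, 0, 2],
    [0, 0, 2],
    [0, 0, 2],
    [0, 0, 2],
    [0, 0, 2],
    [0, 0, 2],
    [0, 0, 2],
    [0, 0, 2],
    [0, 0, 2],
    [0, 0, 2],
    [0, 0, 2],
    [0, 0, 2]
  ],
  "jaw": [60, 60, 60, 60, 60, 60, 60, 60, 60, 60, 60, 60, 60, 60]
}}

```text
time: 1.5
tool_pos: [433.3, -4.7, 151.7]
tcp_rot: [179.8, 0.4, -95.0]
ft_force: [0.8, -1.0, 1.0]
finger_gap: 51.4
```

```bash
sed -i 's/^BIN=.*/BIN=np.array([607,247.9,np.radians(-3.0)])/' fit.py
python3 - <<'E'
from mv import *
show()
A=cur()
for tilt in(0,20):
    B=pose(SC[0],SC[1],0,np.degrees(SC[2]),0)@toolgrasp(tilt);B[2,3]=110
    print(tilt,screw(A,B,5))
E
```

```text
t 1.5 q [-7.74, -16.19, 116.11, 0.4, 80.34, 87.16] p [433.3  -4.7 151.7] r [179.76   0.41 -94.97] F [ 0.8 -1.   1. ] M [-0.03 -0.01  0.06] gap 51.4
0 ([3.6, 0.2, 8.3], [0.05, 0.08, -0.22])
20 ([3.6, 0.1, 8.4], [4.05, 0.04, -0.24])
```

Run:
```python
from mv import *
A=cur()
B=pose(SC[0],SC[1],0,np.degrees(SC[2]),0)@toolgrasp(10);B[2,3]=90
print(B[:3,3],screw(A,B,4))
```

```text
[433.91303082 -22.34135841  90.        ] ([4.5, 0.5, 15.4], [2.56, 0.08, -0.29])
```

Call:
{"name": "jog_arm", "arguments": {
  "offset": [
    [4.5, 0.5, 15.4],
    [4.5, 0.5, 15.4],
    [4.5, 0.5, 15.4],
    [4.5, 0.5, 15.4],
    [0, 0, 0]
  ],
  "delta_rot": [
    [2.6, 0, -0.3],
    [2.6, 0, -0.3],
    [2.6, 0, -0.3],
    [2.6, 0, -0.3],
    [0, 0, 0]
  ],
  "jaw": [60, 60, 60, 60, 60]
}}

```text
time: 2.0
tool_pos: [433.5, -15.3, 83.8]
tcp_rot: [-169.9, 0.4, -93.2]
ft_force: [-0.7, 0.1, -0.1]
finger_gap: 51.6
```

```bash
cat > k.py <<'E'
from mv import *
from scipy.optimize import least_squares
D=[]
E
python3 - <<'E'
from mv import *
show();A=cur()
B=pose(SC[0],SC[1],0,np.degrees(SC[2]),0)@toolgrasp(10)
print(B[:3,3],screw(A,B,4))
p,d=cams.snapshot("top");crop(p,225,170,305,260,6,"pics/g1.png")
p,d=cams.snapshot("scene");crop(p,200,90,330,230,5,"pics/g2.png")
E
```

```text
t 2.0 q [-10.21, -23.65, 129.81, 1.85, 63.9, 82.34] p [433.5 -15.3  83.8] r [-169.93    0.44  -93.18] F [-0.7  0.1 -0.1] M [-0.    0.06 -0.  ] gap 51.6
[433.91303082 -22.34135841  27.28865269] ([1.8, 2.3, 13.9], [-0.02, 0.14, 0.15])
```

View pics/g2.png

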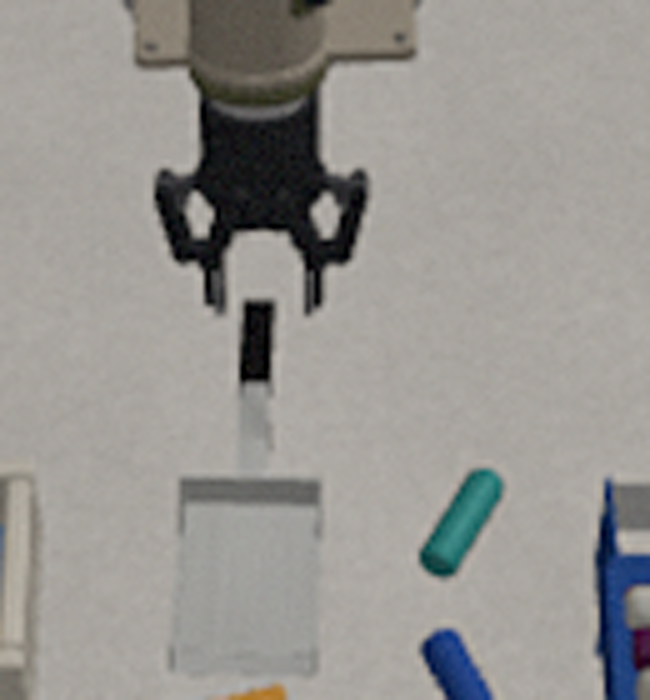

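Call:
{"name": "jog_arm", "arguments": {
  "offset": [
    [7, 2.5, 8],
    [0, 2.5, 16],
    [0, 2, 16],
    [0, 1.5, 15],
    [0, 0, 0]
  ],
  "delta_rot": [
    [0, 0.3, 0.5],
    [0, 0, 0],
    [0, 0, 0],
    [0, 0, 0],
    [0, 0, 0]
  ],
  "jaw": [60, 60, 60, 60, 60]
}}

```text
time: 2.6
tool_pos: [442.2, -25.1, 34.6]
tcp_rot: [-169.4, 0.1, -93.9]
ft_force: [0.3, 0.3, -0.0]
finger_gap: 51.2
```

Run:
```python
from mv import *
show();A=cur()
B=pose(SC[0],SC[1],0,np.degrees(SC[2]),0)@toolgrasp(10)
print(B[:3,3],screw(A,B,1))
```

```text
t 2.6 q [-11.04, -17.42, 130.91, 1.68, 56.05, 82.08] p [442.2 -25.1  34.6] r [-1.6943e+02  9.0000e-02 -9.3920e+01] F [ 0.3  0.3 -0. ] M [-0.02  0.08  0.04] gap 51.2
[433.91303082 -22.34135841  27.28865269] ([-2.1, 9.6, 5.7], [-0.57, 0.08, -0.09])
```

Call:
{"name": "jog_arm", "arguments": {
  "offset": [
    [-2, 9.6, 5.7],
    [0, 0, 0]
  ],
  "delta_rot": [
    [-0.6, 0, 0],
    [0, 0, 0]
  ],
  "jaw": [60, 60]
}}

```text
time: 2.8
tool_pos: [434.2, -22.8, 27.9]
tcp_rot: [-170.1, 0.1, -94.0]
ft_force: [0.4, 0.1, 0.4]
finger_gap: 51.1
```

Run:
```python
from mv import *
show();A=cur()
B=pose(SC[0],SC[1],0,np.degrees(SC[2]),0)@toolgrasp(10)
print(B[:3,3],screw(A,B,1))
```

```text
t 2.8 q [-10.83, -17.55, 131.71, 1.52, 56.01, 82.4] p [434.2 -22.8  27.9] r [-1.7008e+02  8.0000e-02 -9.3960e+01] F [0.4 0.1 0.4] M [-0.04  0.07  0.02] gap 51.1
[433.91303082 -22.34135841  27.28865269] ([-0.5, 0.4, 0.6], [0.08, 0.06, -0.13])
```

Call:
{"name": "jog_arm", "arguments": {
  "offset": [
    [0, 0, 0],
    [0, 0, 0],
    [0, 0, 0],
    [0, 0, 0],
    [0, 0, 0],
    [0, 0, 0]
  ],
  "delta_rot": [
    [0, 0, 0],
    [0, 0, 0],
    [0, 0, 0],
    [0, 0, 0],
    [0, 0, 0],
    [0, 0, 0]
  ],
  "jaw": [0, 0, 0, 0, 0, 0],
  "newtons": 120
}}

```text
time: 3.4
tool_pos: [435.5, -23.0, 30.2]
tcp_rot: [-169.9, 0.0, -94.0]
ft_force: [0.0, 0.5, -0.7]
finger_gap: 19.8
```

Run:
```python
from mv import *
show();A=cur()
S=pose(SC[0],SC[1],0,np.degrees(SC[2]),0)
G=np.linalg.inv(S)@A   # TCP in scoop frame
np.save("G.npy",G);print(G.round(3))
```

```text
t 3.4 q [-10.82, -17.74, 131.61, 1.51, 56.12, 82.4] p [435.5 -23.   30.2] r [-1.6991e+02  5.0000e-02 -9.3950e+01] F [ 0.   0.5 -0.7] M [0.02 0.21 0.06] gap 19.8
[[-2.0000e-03 -9.8500e-01  1.7500e-01 -9.3043e+01]
 [-1.0000e+00  2.0000e-03  1.0000e-03 -5.8700e-01]
 [-1.0000e-03 -1.7500e-01 -9.8500e-01  3.0222e+01]
 [ 0.0000e+00  0.0000e+00  0.0000e+00  1.0000e+00]]
```

Call:
{"name": "jog_arm", "arguments": {
  "offset": [
    [0, -1, -6],
    [0, -3.5, -20],
    [0, -4.4, -25],
    [0, -4.4, -25],
    [0, -4.4, -25],
    [0, 0, 0]
  ],
  "delta_rot": [
    [0, 0, 0],
    [0, 0, 0],
    [0, 0, 0],
    [0, 0, 0],
    [0, 0, 0],
    [0, 0, 0]
  ],
  "jaw": [0, 0, 0, 0, 0, 0]
}}

```text
time: 4.0
tool_pos: [432.7, -22.7, 135.8]
tcp_rot: [-170.2, 0.1, -94.0]
ft_force: [0.7, -0.1, -0.7]
finger_gap: 20.0
```

Run:
```python
from mv import *
s=show();A=cur();G=np.load("G.npy");S=A@np.linalg.inv(G);print(S.round(3))
for n,b in(("top",(225,120,305,250)),("scene",(200,110,330,230))):
    p,d=cams.snapshot(n);x0,y0,x1,y1=b
    im=cv2.resize(p[y0:y1,x0:x1,::-1],None,fx=5,fy=5,interpolation=cv2.INTER_CUBIC)
    for l in([[0,46.5,31],[0,46.5,0],[133,46.5,0],[133,-46.5,0],[0,-46.5,0],[0,-46.5,31]],[[0,0,28],[-36,0,28],[-62,0,54],[-138,0,54]]):
        P=np.c_[np.array(l),np.ones(len(l))]@S.T
        q=(proj(n,P[:,:3])-[x0,y0]+.5)*5-.5;cv2.polylines(im,[q.astype(np.int32).reshape(-1,1,2)],False,(0,0,255),1)
    cv2.imwrite(f"pics/l_{n}.png",im); np.savez(f"pics/l_{n}.npz",p=p,d=d)
```

```text
t 4.0 q [-10.85, -27.06, 126.5, 1.31, 70.89, 82.79] p [432.7 -22.7 135.8] r [-1.7024e+02  7.0000e-02 -9.3960e+01] F [ 0.7 -0.1 -0.7] M [0.05 0.36 0.06] gap 20.0
[[ 9.98000e-01  6.70000e-02  6.00000e-03  5.25361e+02]
 [-6.70000e-02  9.98000e-01 -1.00000e-03 -2.83860e+01]
 [-6.00000e-03  0.00000e+00  1.00000e+00  1.05035e+02]
 [ 0.00000e+00  0.00000e+00  0.00000e+00  1.00000e+00]]
```

View pics/l_scene.png

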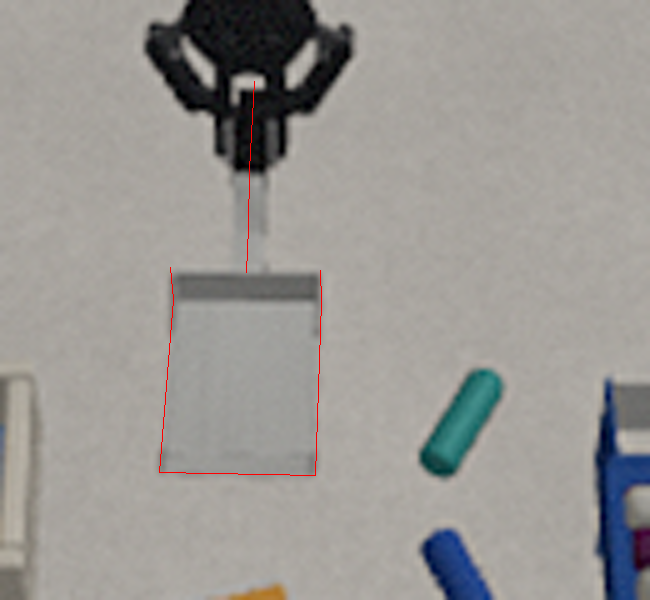

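View pics/l_top.png

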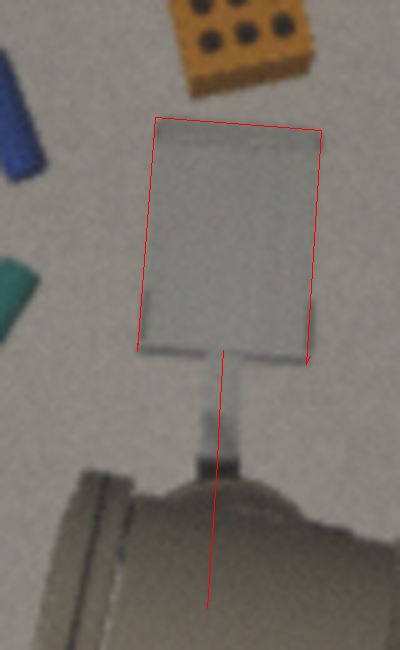

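```bash
cat >> mv.py <<'E'
def Bp(x,y,z,pitch,yaw=0):
    w=pose(BIN[0],BIN[1],0,np.degrees(BIN[2]),0);return w@pose(x,y,z,yaw,pitch)
def nosep(xn,zn,pitch,y=0,yaw=0):
    T=Bp(0,0,0,pitch,yaw)
    L=np.linalg.inv(Bp(0,0,0,0)); a=np.radians(pitch)
    # origin in bin frame
    ox=xn-133*np.cos(a)*np.cos(np.radians(yaw)); oy=y-133*np.cos(a)*np.sin(np.radians(yaw)); oz=zn+133*np.sin(a)
    return Bp(ox,oy,oz,pitch,yaw)
def scoopbin(S=None):
    G=np.load("G.npy")
    S=cur()@np.linalg.inv(G) if S is None else S
    Q=np.linalg.inv(Bp(0,0,0,0))@S
    e=R.from_matrix(Q[:3,:3]).as_euler('ZYX',degrees=True)
    n=Q@[133,0,0,1]
    print('scoop in bin: org',Q[:3,3].round(1),'nose',n[:3].round(1),'yaw,pitch,roll',e.round(2));return Q
def plan(S,n):
    G=np.load("G.npy");print(n,'rows',*screw(cur(),S@G,n))
E
python3 - <<'E'
from mv import *
show();scoopbin()
plan(Bp(-170,0,105,5),12)
E
```

```text
t 4.1 q [-10.85, -26.89, 126.78, 1.31, 70.76, 82.79] p [430.5 -22.3 131.8] r [-1.7056e+02  1.1000e-01 -9.3960e+01] F [-0.5 -0.9 -2.2] M [0.01 0.37 0.01] gap 19.9
scoop in bin: org [ -69.4 -279.9  100.5] nose [  63.5 -281.9   99. ] yaw,pitch,roll [-0.85  0.65  0.06]
12 rows [-23.1, 8.2, -2.0] [-0.36, -0.0, -0.07]
```

Run:
```python
from mv import *
plan(Bp(-175,0,150,5),12)
```

```text
12 rows [-23.1, 8.1, -5.8] [-0.36, -0.0, -0.07]
```

Call:
{"name": "jog_arm", "arguments": {
  "offset": [
    [-15, 5, -8],
    [-23.1, 8.1, -8],
    [-23.1, 8.1, -8],
    [-23.1, 8.1, -5.8],
    [-23.1, 8.1, -5.8],
    [-23.1, 8.1, -5.8],
    [-23.1, 8.1, -5.8],
    [-23.1, 8.1, -5.8],
    [-23.1, 8.1, -5.8],
    [-23.1, 8.1, -4],
    [-23.1, 8.1, -4],
    [-23.1, 8.1, -4],
    [-5, 2, 0],
    [0, 0, 0]
  ],
  "delta_rot": [
    [-0.4, 0, 0],
    [-0.4, 0, 0],
    [-0.4, 0, 0],
    [-0.4, 0, 0],
    [-0.4, 0, 0],
    [-0.4, 0, 0],
    [-0.4, 0, 0],
    [-0.4, 0, 0],
    [-0.4, 0, 0],
    [-0.4, 0, 0],
    [-0.4, 0, 0],
    [-0.4, 0, -0.5],
    [0, 0, -0.5],
    [0, 0, 0]
  ],
  "jaw": [0, 0, 0, 0, 0, 0, 0, 0, 0, 0, 0, 0, 0, 0]
}}

```text
time: 5.5
tool_pos: [327.0, 265.0, 164.3]
tcp_rot: [-177.9, -0.7, -93.0]
ft_force: [-0.1, 0.2, -1.4]
finger_gap: 19.9
```

Run:
```python
from mv import *
show();scoopbin()
plan(nosep(-40,30,5),8)
```

```text
t 5.5 q [33.63, -20.49, 118.18, -1.85, 81.06, 126.92] p [327.  265.  164.3] r [-177.9    -0.72  -93.04] F [-0.1  0.2 -1.4] M [ 0.04  0.22 -0.04] gap 19.9
scoop in bin: org [-192.6    2.5  121.4] nose [-60.9   2.4 102.9] yaw,pitch,roll [-0.03  7.99 -0.76]
8 rows [0.3, -1.6, 10.7] [0.37, -0.09, 0.01]
```

Call:
{"name": "jog_arm", "arguments": {
  "offset": [
    [0.5, -1.8, 10.7],
    [0.5, -1.8, 10.7],
    [0.5, -1.8, 10.7],
    [0.5, -1.8, 10.7],
    [0.3, -1.6, 10.7],
    [0.3, -1.6, 10.7],
    [0.3, -1.6, 9],
    [0, 0, 0]
  ],
  "delta_rot": [
    [0.5, -0.1, 0],
    [0.5, -0.1, 0],
    [0.5, -0.1, 0],
    [0.5, -0.1, 0],
    [0.3, -0.1, 0],
    [0.3, -0.1, 0],
    [0.3, -0.1, 0],
    [0, 0, 0]
  ],
  "jaw": [0, 0, 0, 0, 0, 0, 0, 0]
}}

```text
time: 6.3
tool_pos: [342.3, 250.0, 78.3]
tcp_rot: [-175.1, -0.5, -93.4]
ft_force: [0.3, -0.3, -1.5]
finger_gap: 20.0
```

```bash
cat > ov.py <<'E'
from mv import *
def overlay(tag,boxes,S=None,s=4):
    G=np.load("G.npy");S=cur()@np.linalg.inv(G) if S is None else S
    for n,b in boxes.items():
        p,d=cams.snapshot(n);x0,y0,x1,y1=b;np.savez(f"pics/{tag}_{n}.npz",p=p,d=d)
        im=cv2.resize(p[y0:y1,x0:x1,::-1],None,fx=s,fy=s,interpolation=cv2.INTER_CUBIC)
        cv2.imwrite(f"pics/{tag}_{n}_raw.png",im); im=im.copy()
        for l in([[0,46.5,31],[0,46.5,0],[133,46.5,0],[133,-46.5,0],[0,-46.5,0],[0,-46.5,31],[0,46.5,31]],[[0,0,28],[-36,0,28],[-62,0,54],[-138,0,54]]):
            P=np.c_[np.array(l),np.ones(len(l))]@S.T
            q=(proj(n,P[:,:3])-[x0,y0]+.5)*s-.5;cv2.polylines(im,[q.astype(np.int32).reshape(-1,1,2)],False,(0,0,255),1)
        for l in([[0,52,62],[0,-52,62]],[[0,52,20],[0,-52,20]],[[238,52,106],[0,52,106]],[[238,-52,106],[0,-52,106]]):
            q=(proj(n,tf(BIN,l))-[x0,y0]+.5)*s-.5;cv2.polylines(im,[q.astype(np.int32).reshape(-1,1,2)],False,(0,255,255),1)
        cv2.imwrite(f"pics/{tag}_{n}.png",im)
BX={"top":(130,70,250,250),"scene":(280,110,400,280)}
E
python3 - <<'E'
from ov import *
show();scoopbin();overlay("a1",BX)
plan(nosep(-10,23,5),3)
E
```

```text
t 6.3 q [31.97, -17.04, 125.0, -3.44, 68.38, 126.56] p [342.3 250.   78.3] r [-175.14   -0.47  -93.44] F [ 0.3 -0.3 -1.5] M [-0.01  0.3  -0.  ] gap 20.0
scoop in bin: org [-174.6  -12.    39.7] nose [-42.1 -12.9  27.6] yaw,pitch,roll [-0.38  5.23 -0.51]
3 rows [-3.5, -10.2, 3.2] [0.06, -0.16, -0.09]
```

View pics/a1_top.png

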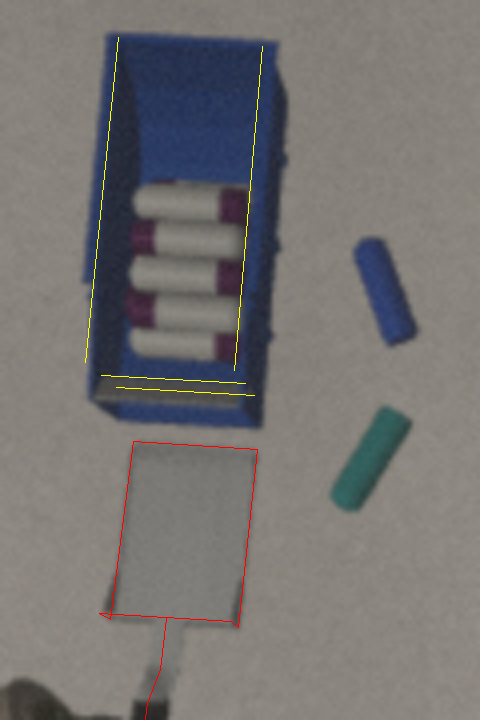

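View pics/a1_scene.png

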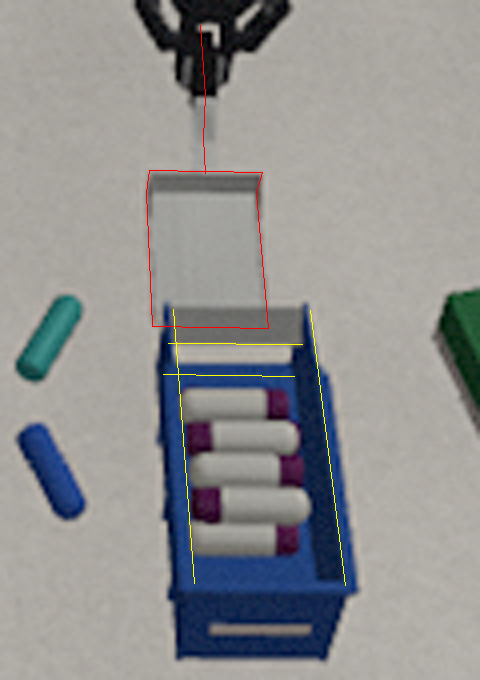

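Call:
{"name": "jog_arm", "arguments": {
  "offset": [
    [-6, 0, 0.5],
    [-5.5, 0, 0.5],
    [-0.5, -5, 1],
    [0, 0, 0]
  ],
  "delta_rot": [
    [0, -0.25, -0.2],
    [0, -0.25, -0.2],
    [0.1, 0, 0],
    [0, 0, 0]
  ],
  "jaw": [0, 0, 0, 0]
}}

```text
time: 6.8
tool_pos: [350.8, 264.7, 80.4]
tcp_rot: [-174.8, 0.3, -92.9]
ft_force: [0.5, 0.5, -0.7]
finger_gap: 20.0
```

Run:
```python
from mv import *
show();scoopbin()
plan(nosep(-10,23,5),3)
```

```text
t 6.8 q [32.72, -15.16, 123.29, -3.08, 67.5, 126.73] p [350.8 264.7  80.4] r [-174.77    0.25  -92.93] F [ 0.5  0.5 -0.7] M [ 0.01  0.27 -0.01] gap 20.0
scoop in bin: org [-166.6    4.4   42.4] nose [-34.1   4.9  31.1] yaw,pitch,roll [0.2  4.86 0.21]
3 rows [1.3, -7.8, 3.2] [-0.05, 0.08, 0.05]
```

Call:
{"name": "jog_arm", "arguments": {
  "offset": [
    [4.5, -1, 2],
    [0, 0, 0],
    [0, -8, 3],
    [0, -8, 2],
    [0, 0, 0]
  ],
  "delta_rot": [
    [0, 0.2, 0.2],
    [0, 0, 0],
    [0, 0, 0],
    [0, 0, 0],
    [0, 0, 0]
  ],
  "jaw": [0, 0, 0, 0, 0]
}}

```text
time: 7.3
tool_pos: [370.0, 259.0, 74.9]
tcp_rot: [-174.7, 0.1, -93.1]
ft_force: [-0.4, 0.0, -1.4]
finger_gap: 19.9
```

Run:
```python
from mv import *
show();scoopbin()
plan(nosep(12,22,5),2)
```

```text
t 7.3 q [30.83, -12.52, 121.73, -3.16, 66.39, 125.12] p [370.  259.   74.9] r [-1.7471e+02  7.0000e-02 -9.3130e+01] F [-0.4  0.  -1.4] M [-0.01  0.29  0.02] gap 19.9
scoop in bin: org [-147.1   -0.7   37. ] nose [-14.5  -0.8  25.9] yaw,pitch,roll [-0.02  4.81  0.03]
2 rows [-0.4, -13.2, 2.8] [-0.1, 0.01, -0.01]
```

Call:
{"name": "jog_arm", "arguments": {
  "offset": [
    [0, -10, 2.2],
    [0, -10, 2.2],
    [0, -6, 1.6],
    [0, 0, 0]
  ],
  "delta_rot": [
    [0, 0, 0],
    [0, 0, 0],
    [0, 0, 0],
    [0, 0, 0]
  ],
  "jaw": [0, 0, 0, 0]
}}

```text
time: 7.7
tool_pos: [399.4, 257.2, 70.8]
tcp_rot: [-174.7, 0.1, -93.2]
ft_force: [-0.3, 0.3, -1.9]
finger_gap: 19.7
```

Run:
```python
from mv import *
show();scoopbin()
fl=lambda x:20-x*13/149
for x in(35,60,100): plan(nosep(x,fl(x)+2,5),int((x-12)/8))
```

```text
t 7.7 q [28.7, -8.22, 118.47, -3.01, 65.26, 123.03] p [399.4 257.2  70.8] r [-1.7472e+02  6.0000e-02 -9.3170e+01] F [-0.3  0.3 -1.9] M [0.03 0.25 0.03] gap 19.7
scoop in bin: org [-117.7   -1.1   32.9] nose [14.9 -1.3 21.7] yaw,pitch,roll [-0.06  4.82  0.02]
2 rows [-0.5, -10.0, 1.9] [-0.09, 0.0, -0.03]
6 rows [-0.2, -7.5, 1.4] [-0.03, 0.0, -0.01]
11 rows [-0.1, -7.7, 1.4] [-0.02, 0.0, -0.01]
```

Call:
{"name": "jog_arm", "arguments": {
  "offset": [
    [-0.5, -7, 2],
    [-0.5, -7, 1.5],
    [0, -7, 1.4],
    [0, -7, 1.3],
    [0, -6, 1.1],
    [0, 0, 0]
  ],
  "delta_rot": [
    [-0.1, 0, 0],
    [-0.1, 0, 0],
    [0, 0, 0],
    [0, 0, 0],
    [0, 0, 0],
    [0, 0, 0]
  ],
  "jaw": [0, 0, 0, 0, 0, 0]
}}

```text
time: 8.3
tool_pos: [436.9, 256.2, 65.9]
tcp_rot: [-175.0, 0.0, -93.2]
ft_force: [0.6, -0.8, -1.4]
finger_gap: 20.0
```

Run:
```python
from ov import *
show();scoopbin()
fl=lambda x:20-x*13/149
for x in(60,80,100): plan(nosep(x,fl(x)+2,5),int((x-45)/5))
overlay("b1",BX)
```

```text
t 8.3 q [26.34, -2.56, 113.75, -2.7, 64.44, 120.58] p [436.9 256.2  65.9] r [-1.7498e+02  5.0000e-02 -9.3170e+01] F [ 0.6 -0.8 -1.4] M [0.01 0.24 0.06] gap 20.0
scoop in bin: org [-80.3  -0.1  27.6] nose [52.1 -0.3 15.9] yaw,pitch,roll [-0.06  5.07  0.01]
3 rows [-0.0, -2.6, 0.0] [0.02, 0.0, -0.02]
7 rows [-0.0, -3.9, 0.5] [0.01, 0.0, -0.01]
11 rows [-0.0, -4.3, 0.6] [0.01, 0.0, -0.01]
```

View pics/b1_scene.png

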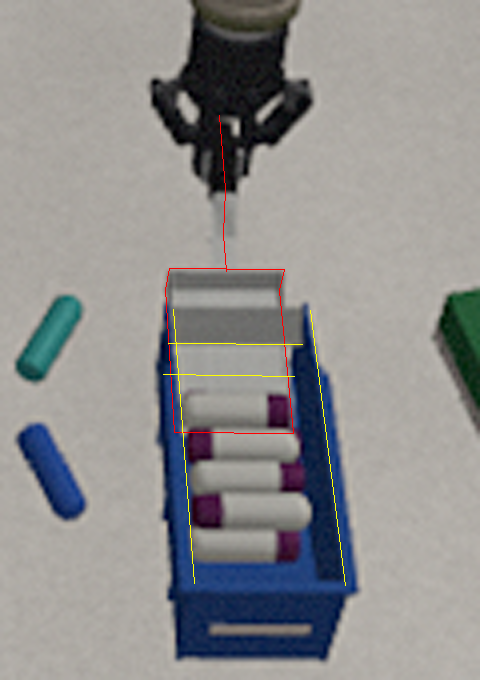

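Call:
{"name": "jog_arm", "arguments": {
  "offset": [
    [0, -7, 0.4],
    [0, -7, 0.7],
    [0, -7, 0.9],
    [0, -7, 1],
    [0, -7, 1.1],
    [0, 0, 0]
  ],
  "delta_rot": [
    [0, 0, 0],
    [0, 0, 0],
    [0, 0, 0],
    [0, 0, 0],
    [0, 0, 0],
    [0, 0, 0]
  ],
  "jaw": [0, 0, 0, 0, 0, 0]
}}

```text
time: 9.0
tool_pos: [473.5, 254.0, 64.2]
tcp_rot: [-175.1, 0.0, -93.1]
ft_force: [0.3, 0.4, -2.7]
finger_gap: 19.9
```

Run:
```python
from ov import *
show();scoopbin()
fl=lambda x:20-x*13/149
for x in(110,130): plan(nosep(x,fl(x)+2,5),int((x-80)/7))
overlay("b2",BX)
```

```text
t 9.0 q [24.27, 2.39, 109.0, -2.51, 64.24, 118.41] p [473.5 254.   64.2] r [-1.7507e+02  1.0000e-02 -9.3140e+01] F [ 0.3  0.4 -2.7] M [0.06 0.4  0.04] gap 19.9
scoop in bin: org [-43.7  -0.4  25.8] nose [88.8 -0.5 13.8] yaw,pitch,roll [-0.03  5.16 -0.03]
4 rows [-0.1, -5.2, 1.0] [0.04, -0.01, -0.01]
7 rows [-0.1, -5.8, 1.0] [0.02, -0.0, -0.0]
```

View pics/b2_scene.png

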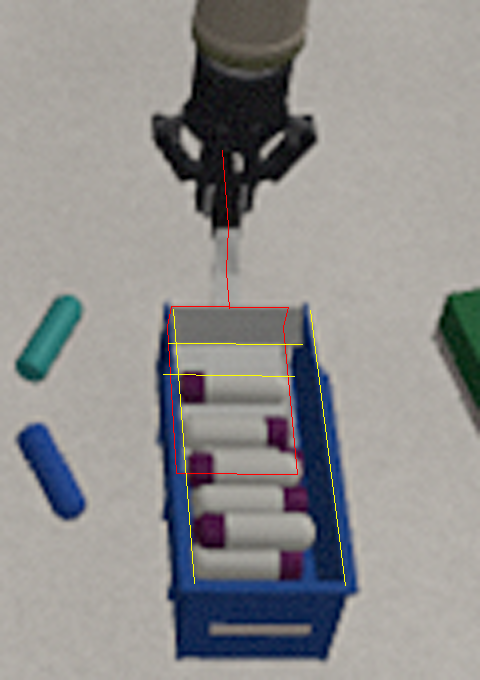

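Call:
{"name": "jog_arm", "arguments": {
  "offset": [
    [0, -7, 1.3],
    [0, -7, 1.3],
    [0, -7, 1.2],
    [0, -7, 1.1],
    [0, -7, 1.1],
    [0, 0, 0]
  ],
  "delta_rot": [
    [0, 0, 0],
    [0, 0, 0],
    [0, 0, 0],
    [0, 0, 0],
    [0, 0, 0],
    [0, 0, 0]
  ],
  "jaw": [0, 0, 0, 0, 0, 0]
}}

```text
time: 9.7
tool_pos: [510.8, 252.0, 60.8]
tcp_rot: [-175.1, 0.0, -93.1]
ft_force: [0.1, -0.3, -2.4]
finger_gap: 19.7
```

Run:
```python
from ov import *
show();scoopbin()
overlay("b3",BX)
```

```text
t 9.7 q [22.45, 7.44, 104.02, -2.33, 64.14, 116.49] p [510.8 252.   60.8] r [-1.7511e+02  1.0000e-02 -9.3100e+01] F [ 0.1 -0.3 -2.4] M [0.07 0.34 0.  ] gap 19.7
scoop in bin: org [-6.4 -0.3 22.2] nose [126.1  -0.3  10.2] yaw,pitch,roll [ 0.    5.21 -0.03]
```

View pics/b3_scene.png

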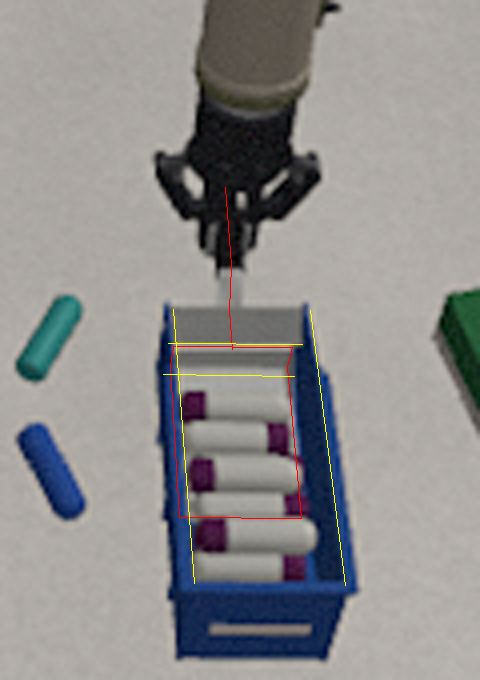

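View pics/b3_top.png

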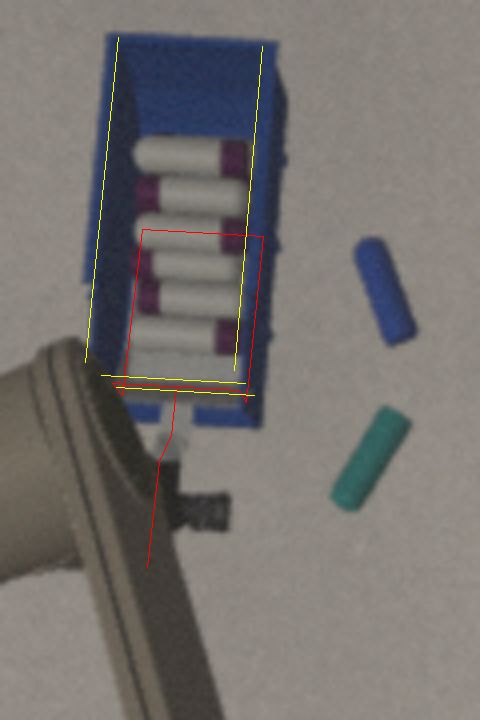

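Run:
```python
from ov import *
plan(nosep(146,9,5),3)
G=np.load("G.npy")
print(screw(nosep(146,9,5)@G,nosep(168,14.5,2)@G,4))
```

```text
3 rows [-0.1, -6.8, 1.2] [0.08, -0.01, 0.01]
([-0.0, -4.7, 2.1], [0.75, -0.0, -0.0])
```

Call:
{"name": "jog_arm", "arguments": {
  "offset": [
    [0, -6.8, 1.2],
    [0, -6.8, 1.2],
    [0, -5, 1.2],
    [0, -4.7, 1.8],
    [0, -4.7, 1.8],
    [0, 0, 0]
  ],
  "delta_rot": [
    [0, 0, 0],
    [0, 0, 0],
    [0, 0, 0],
    [0.7, 0, 0],
    [0.7, 0, 0],
    [0, 0, 0]
  ],
  "jaw": [0, 0, 0, 0, 0, 0]
}}

```text
time: 10.4
tool_pos: [540.2, 250.4, 55.1]
tcp_rot: [-173.7, -0.0, -93.1]
ft_force: [-1.2, 1.2, -2.5]
finger_gap: 19.8
```

Run:
```python
from ov import *
show();scoopbin()
plan(nosep(172,15,2),3)
overlay("b4",BX)
```

```text
t 10.4 q [21.56, 10.52, 101.35, -2.99, 62.42, 115.88] p [540.2 250.4  55.1] r [-1.7368e+02 -3.0000e-02 -9.3070e+01] F [-1.2  1.2 -2.5] M [0.06 0.37 0.01] gap 19.8
scoop in bin: org [24.1 -0.4 18.8] nose [156.8  -0.4  10. ] yaw,pitch,roll [ 0.03  3.77 -0.07]
3 rows [-0.2, -4.5, 1.2] [0.59, -0.02, 0.01]
```

View pics/b4_scene.png

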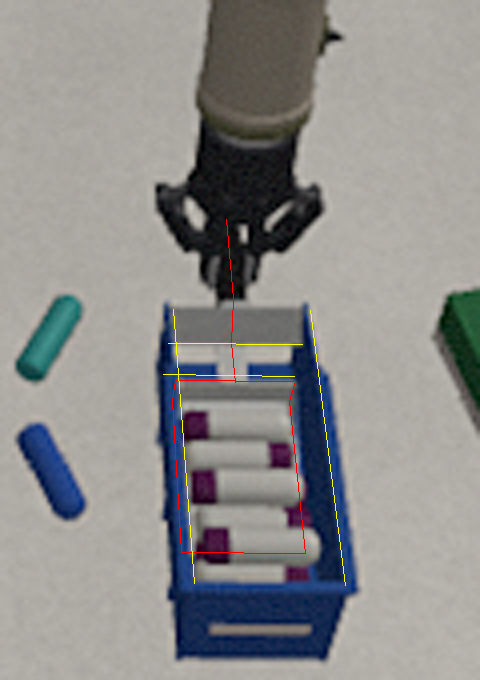

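View pics/b4_top.png

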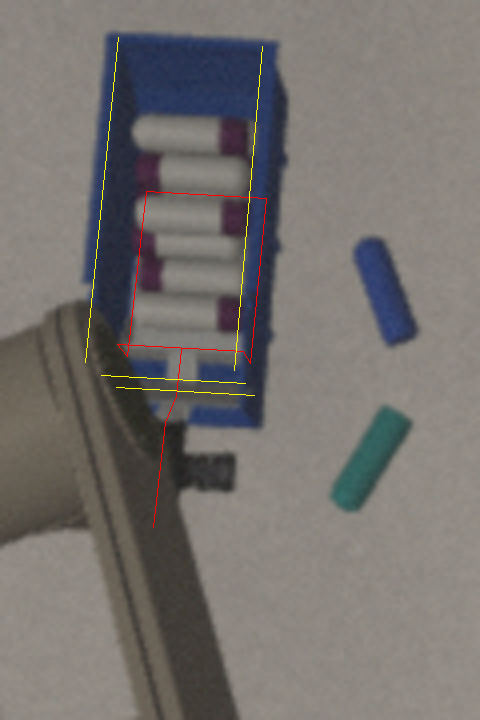

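```bash
cat >> ov.py <<'E'
def prof(tag):
    G=np.load("G.npy");S=cur()@np.linalg.inv(G);Si=np.linalg.inv(S)
    for n in("top","scene"):
        d=np.load(f"pics/{tag}_{n}.npz")['d'];X=cloud(n,d)@Si[:3,:3].T+Si[:3,3]
        m=(np.abs(X[...,1])<26)&(d>0)&(X[...,0]>-6)&(X[...,0]<200)&(X[...,2]>-8)&(X[...,2]<95);q=X[m]
        print(n,' '.join(f"{b}:{np.median(q[(q[:,0]>=b)&(q[:,0]<b+5),2]):.0f}" for b in range(-5,200,5) if ((q[:,0]>=b)&(q[:,0]<b+5)).any()))
E
python3 - <<'E'
from ov import *
prof("b4")
E
```

```text
top -5:18 0:31 10:3 15:3 20:20 25:29 30:31 35:30 40:27 45:21 50:27 55:29 60:31 65:29 70:25 75:22 80:27 85:45 90:53 95:56 100:55 105:54 110:50 115:45 120:50 125:56 130:56 135:56 140:60 145:68 150:71 155:72 160:71 165:68 180:35 185:35 190:45 195:55
scene -5:21 0:14 5:4 20:27 25:30 30:31 35:29 40:25 45:23 50:26 55:29 60:30 65:29 70:27 85:48 90:53 95:55 100:55 105:53 110:46 115:48 120:52 125:56 130:55 135:58 140:66 145:69 150:73 155:71 160:70 165:59 170:46 175:46
```

Call:
{"name": "jog_arm", "arguments": {
  "offset": [
    [0, -5, 1],
    [0, -5, 0.8],
    [0, -5, 0.8],
    [0, 0, 0]
  ],
  "delta_rot": [
    [0.6, 0, 0],
    [0.6, 0, 0],
    [0.6, 0, 0],
    [0, 0, 0]
  ],
  "jaw": [0, 0, 0, 0]
}}

```text
time: 10.9
tool_pos: [555.3, 249.5, 53.8]
tcp_rot: [-171.9, -0.0, -93.1]
ft_force: [-0.3, 0.8, -3.8]
finger_gap: 19.7
```

Run:
```python
from ov import *
show();scoopbin()
overlay("b5",BX);prof("b5")
```

```text
t 10.9 q [21.41, 11.18, 100.92, -3.91, 60.57, 116.17] p [555.3 249.5  53.8] r [-1.7186e+02 -5.0000e-02 -9.3060e+01] F [-0.3  0.8 -3.8] M [ 0.08  0.74 -0.02] gap 19.7
scoop in bin: org [40.2 -0.5 20.5] nose [173.2  -0.4  15.9] yaw,pitch,roll [ 0.05  1.95 -0.09]
top -5:15 0:27 5:25 10:29 15:30 20:29 25:26 30:20 35:26 40:29 45:29 50:28 55:24 60:23 65:28 70:30 75:46 80:51 85:53 90:52 95:48 100:44 105:49 110:52 115:52 120:51 125:57 130:64 135:66 140:66 145:64 150:59 155:44 160:41 165:37 170:30 175:35 180:45 185:62 190:80 195:93
scene -5:26 0:26 5:25 10:27 15:29 20:28 25:24 30:24 35:27 40:29 45:29 50:26 55:24 70:44 75:48 80:53 85:53 90:51 95:47 100:47 105:50 110:52 115:51 120:53 130:65 135:65 140:65 145:63 150:54 155:43 160:42 185:84 190:90 195:52
```

View pics/b5_scene.png

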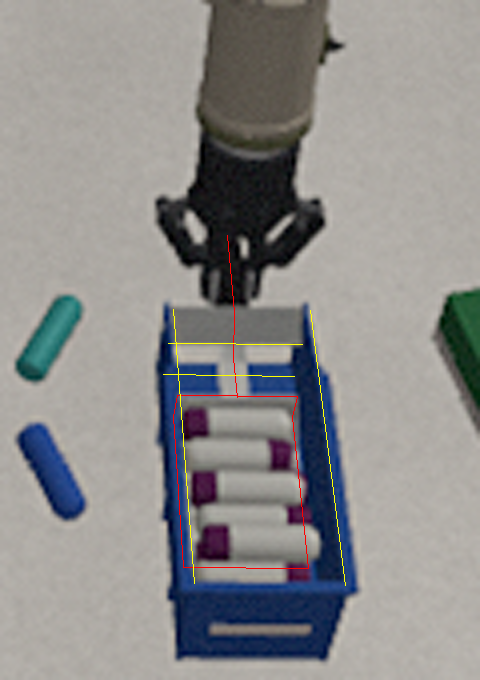

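Run:
```python
from ov import *
plan(Bp(40,0,28.5,-2),5)
```

```text
5 rows [-0.1, 0.3, -0.4] [0.8, -0.02, 0.01]
```

Call:
{"name": "jog_arm", "arguments": {
  "offset": [
    [0, 0.3, -0.4],
    [0, 0.3, -0.4],
    [0, 0.3, -0.4],
    [0, 0.3, -0.4],
    [0, 0.3, -0.4],
    [0, 0, 0]
  ],
  "delta_rot": [
    [0.8, 0, 0],
    [0.8, 0, 0],
    [0.8, 0, 0],
    [0.8, 0, 0],
    [0.8, 0, 0],
    [0, 0, 0]
  ],
  "jaw": [0, 0, 0, 0, 0, 0]
}}

```text
time: 11.6
tool_pos: [551.4, 249.3, 54.6]
tcp_rot: [-167.7, -0.1, -93.0]
ft_force: [-0.4, -0.2, -3.8]
finger_gap: 20.0
```

Run:
```python
from ov import *
show();scoopbin()
plan(Bp(40,0,28.5,-2),2)
overlay("b6",BX);prof("b6")
```

```text
t 11.6 q [22.74, 7.74, 105.25, -6.52, 56.1, 118.9] p [551.4 249.3  54.6] r [-1.6768e+02 -1.0000e-01 -9.3050e+01] F [-0.4 -0.2 -3.8] M [ 0.    0.86 -0.04] gap 20.0
scoop in bin: org [38.6 -0.9 28. ] nose [171.5  -0.8  33.2] yaw,pitch,roll [ 0.06 -2.22 -0.15]
2 rows [-0.5, -0.8, -0.3] [-0.11, -0.07, 0.04]
top -5:23 0:26 5:27 10:29 15:28 20:27 25:22 30:23 35:27 40:29 45:28 50:25 55:19 60:25 65:29 70:39 75:50 80:52 85:52 90:50 95:46 100:37 105:45 110:49 115:50 120:48 125:46 130:40 135:47 140:51 145:52 150:51 155:49 160:41 165:27 170:23 175:12 180:17 185:28 190:40 195:56
scene -5:26 0:27 5:26 10:30 15:29 20:26 25:24 30:24 35:29 40:30 45:27 50:24 55:29 70:46 75:50 80:54 85:53 90:51 95:46 100:43 105:46 110:48 115:48 120:47 125:44 130:46 135:48 140:51 145:53 150:51 155:43 160:30 165:26 170:30 195:21
```

View pics/b6_scene.png

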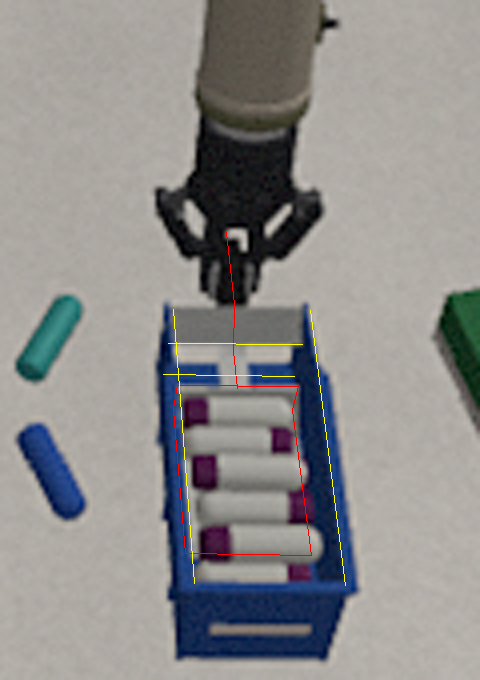

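Call:
{"name": "jog_arm", "arguments": {
  "offset": [
    [0, 0, 0],
    [0, 0, 0],
    [-0.4, 5, -0.9],
    [-0.3, 5, -0.9],
    [0, 5, -0.9],
    [0, 5, -0.9],
    [0, 5, -0.9],
    [0, 5, -0.9],
    [0, 0, 0]
  ],
  "delta_rot": [
    [0, 0, 0],
    [0, 0, 0],
    [0, 0, 0],
    [0, 0, 0],
    [0, 0, 0],
    [0, 0, 0],
    [0, 0, 0],
    [0, 0, 0],
    [0, 0, 0]
  ],
  "jaw": [0, 0, 0, 0, 0, 0, 0, 0, 0]
}}

```text
time: 12.6
tool_pos: [519.7, 252.2, 54.7]
tcp_rot: [-167.6, -0.0, -93.1]
ft_force: [1.0, 0.4, -2.7]
finger_gap: 19.6
```

```bash
cat > st.py <<'E'
from ov import *
import sys
show();Q=scoopbin()
# underside height at edge (bin x=0)
a=np.arctan2(Q[2,0],Q[0,0]);print('underside z at edge', round(Q[2,3]-Q[0,3]*np.tan(a),1),'scoop x at edge',round(-Q[0,3]/np.cos(a),1))
overlay(sys.argv[1],BX);prof(sys.argv[1])
E
python3 st.py c1
```

```text
t 12.6 q [24.4, 3.76, 109.53, -6.9, 55.88, 120.81] p [519.7 252.2  54.7] r [-1.6761e+02 -3.0000e-02 -9.3070e+01] F [ 1.   0.4 -2.7] M [ 0.04  0.69 -0.01] gap 19.6
scoop in bin: org [ 6.8  0.3 28.2] nose [139.7   0.4  33.6] yaw,pitch,roll [ 0.03 -2.3  -0.08]
underside z at edge 28.0 scoop x at edge -6.8
top -5:27 0:25 5:28 10:29 15:29 20:27 25:21 30:24 35:27 40:30 45:28 50:25 55:20 60:26 65:28 70:42 75:51 80:52 85:53 90:50 95:46 100:28 105:39 110:45 115:46 120:47 125:44 130:41 135:26 140:25 145:22 150:7 155:4 160:1 165:5 170:12 175:14 180:15 185:13 190:9 195:-3
scene -5:26 0:29 5:27 10:30 15:29 20:26 25:22 30:25 35:28 40:29 45:28 50:26 55:29 70:46 75:51 80:52 85:53 90:48 95:41 100:46 105:42 110:44 115:47 120:46 125:43 130:33 135:26 140:25 145:19 150:11 155:2 160:4 165:10 170:12 175:14 180:15 185:12 190:12
```

View pics/c1_scene.png

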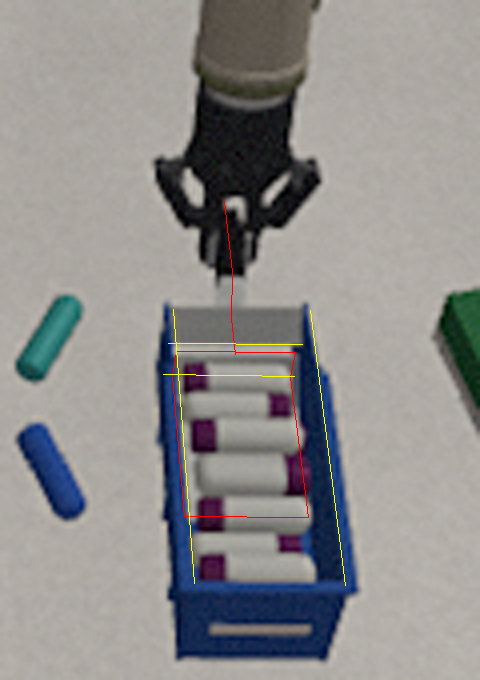

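Call:
{"name": "jog_arm", "arguments": {
  "offset": [
    [0, 5, -0.8],
    [0, 5, -0.8],
    [0, 5, -0.8],
    [0, 5, -0.8],
    [0, 5, -0.8],
    [0, 5, -0.8],
    [0, 5, -0.8],
    [0, 5, -0.8],
    [0, 5, -0.8],
    [0, 0, 0]
  ],
  "delta_rot": [
    [0, 0, 0],
    [0, 0, 0],
    [0, 0, 0],
    [0, 0, 0],
    [0, 0, 0],
    [0, 0, 0],
    [0, 0, 0],
    [0, 0, 0],
    [0, 0, 0],
    [0, 0, 0]
  ],
  "jaw": [0, 0, 0, 0, 0, 0, 0, 0, 0, 0]
}}

```text
time: 13.7
tool_pos: [471.3, 254.9, 52.3]
tcp_rot: [-167.5, 0.0, -93.1]
ft_force: [0.4, -0.3, -2.0]
finger_gap: 19.6
```

```bash
python3 st.py c2
```

```text
t 13.7 q [27.17, -2.25, 115.9, -7.56, 55.77, 123.94] p [471.3 254.9  52.3] r [-167.53    0.    -93.09] F [ 0.4 -0.3 -2. ] M [0.02 0.67 0.06] gap 19.6
scoop in bin: org [-41.6   0.5  25.9] nose [91.3  0.5 31.4] yaw,pitch,roll [ 0.01 -2.37 -0.05]
underside z at edge 27.7 scoop x at edge 41.7
top -5:25 0:25 5:28 10:30 15:28 20:29 25:53 30:48 35:41 40:33 45:28 50:25 55:20 60:26 65:29 70:43 75:51 80:52 85:52 90:51 95:47 100:28 105:25 110:19 115:2 120:3 125:14 130:22 135:24 140:25 145:24 150:19 155:5 160:4 165:3 170:-2 175:-3 180:0 185:1 190:0 195:-4
scene -5:30 20:56 25:53 30:47 35:39 40:34 45:29 50:28 55:30 70:48 75:51 80:52 85:53 90:47 95:41 100:27 105:17 110:18 115:22 125:19 130:24 135:24 140:24 145:20 150:14 155:6 160:3 165:2 170:-2 175:-3 180:-0 185:1 190:-1 195:-2
```

View pics/c2_scene.png

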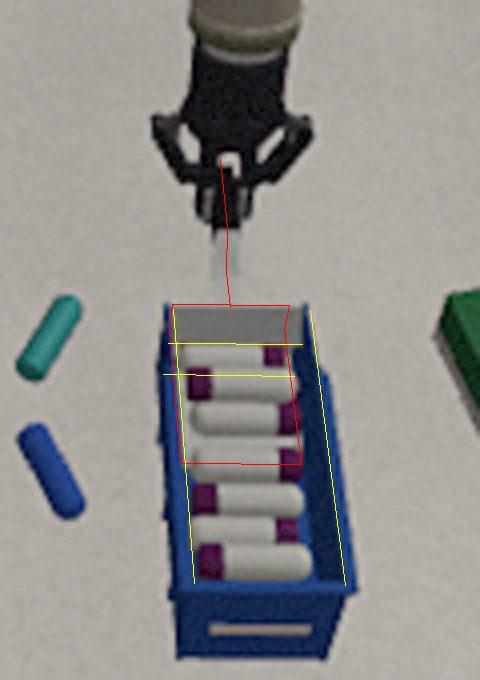

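Call:
{"name": "jog_arm", "arguments": {
  "offset": [
    [0, 5, -0.8],
    [0, 5, -0.8],
    [0, 5, -0.8],
    [0, 5, -0.8],
    [0, 5, -0.8],
    [0, 4, -0.7],
    [0, 4, -0.7],
    [0, 4, -0.7],
    [0, 4, -0.7],
    [0, 0, 0]
  ],
  "delta_rot": [
    [0, 0, 0],
    [0, 0, 0],
    [0, 0, 0],
    [0, 0, 0],
    [0, 0, 0],
    [0, 0, 0],
    [0, 0, 0],
    [0, 0, 0],
    [0, 0, 0],
    [0, 0, 0]
  ],
  "jaw": [0, 0, 0, 0, 0, 0, 0, 0, 0, 0]
}}

```text
time: 14.8
tool_pos: [427.6, 257.6, 50.6]
tcp_rot: [-167.4, 0.1, -93.1]
ft_force: [0.6, 0.9, -3.1]
finger_gap: 20.1
```

```bash
python3 st.py c3
```

```text
t 14.8 q [30.15, -7.85, 121.34, -8.2, 56.18, 127.21] p [427.6 257.6  50.6] r [-1.6743e+02  6.0000e-02 -9.3100e+01] F [ 0.6  0.9 -3.1] M [-0.01  0.57 -0.01] gap 20.1
scoop in bin: org [-85.4   0.9  24.4] nose [47.5  0.9 30.2] yaw,pitch,roll [-0.   -2.48  0.01]
underside z at edge 28.1 scoop x at edge 85.4
top -5:25 0:24 5:27 10:30 15:30 20:26 25:23 30:25 35:28 40:29 45:29 50:26 55:21 60:26 65:33 70:52 75:46 80:39 85:49 90:53 95:55 100:54 105:52 110:46 115:25 120:20 125:2 130:1 160:-1 165:5 170:7 175:8 180:5 185:2 190:-2 195:2
scene -5:28 0:29 5:28 10:29 15:30 20:28 25:26 30:25 35:29 40:32 60:53 65:56 70:52 75:46 80:47 85:50 90:53 95:53 100:54 105:42 110:39 115:22 120:13 125:3 130:0 135:4 160:3 165:5 170:7 175:7 180:4 185:1 190:1 195:4
```

View pics/c3_scene.png

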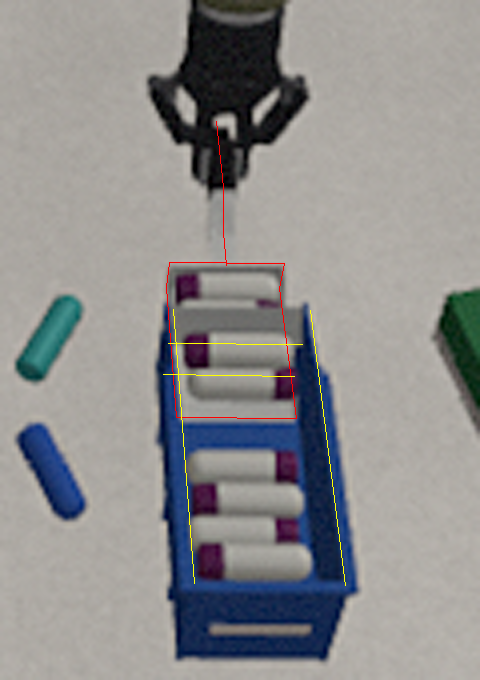

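Call:
{"name": "jog_arm", "arguments": {
  "offset": [
    [0, 4, -0.6],
    [0, 4, -0.6],
    [0, 4, -0.6],
    [0, 4, -0.6],
    [0, 0, 0]
  ],
  "delta_rot": [
    [0, 0, 0],
    [0, 0, 0],
    [0, 0, 0],
    [0, 0, 0],
    [0, 0, 0]
  ],
  "jaw": [0, 0, 0, 0, 0]
}}

```text
time: 15.4
tool_pos: [410.9, 258.5, 49.5]
tcp_rot: [-167.4, 0.1, -93.1]
ft_force: [1.1, -0.4, -3.0]
finger_gap: 19.7
```

```bash
python3 st.py c4
```

```text
t 15.4 q [31.41, -9.97, 123.34, -8.46, 56.45, 128.61] p [410.9 258.5  49.5] r [-1.6741e+02  7.0000e-02 -9.3140e+01] F [ 1.1 -0.4 -3. ] M [0.01 0.64 0.01] gap 19.7
scoop in bin: org [-102.1    0.8   23.4] nose [30.8  0.7 29.2] yaw,pitch,roll [-0.04 -2.5   0.02]
underside z at edge 27.8 scoop x at edge 102.2
top -5:27 0:25 5:28 10:29 15:30 20:28 25:21 30:24 35:29 40:29 45:28 50:26 55:20 60:26 65:29 70:29 75:28 80:27 85:53 90:49 95:42 100:34 105:33 110:49 115:52 120:52 125:51 130:46 135:40 175:-2 180:3 185:6 190:8 195:7
scene -5:24 0:29 5:28 10:31 15:29 20:27 25:24 30:26 35:29 40:29 45:28 50:28 55:29 75:52 80:56 85:54 90:48 95:40 100:35 105:30 110:31 115:33 120:36 125:36 130:31 135:35 140:30 145:31 150:-7 175:-2 180:4 185:7 190:8 195:6
```

View pics/c4_scene.png

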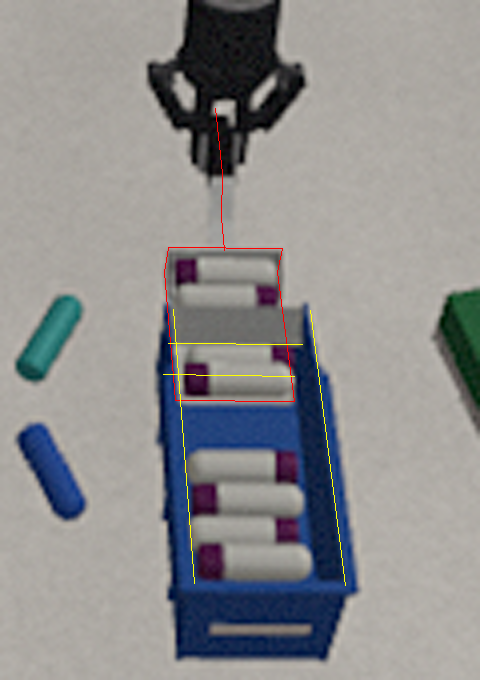

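Call:
{"name": "jog_arm", "arguments": {
  "offset": [
    [0, 0, 0],
    [0, 0, 0],
    [0, 0, 0]
  ],
  "delta_rot": [
    [0, 0, 0],
    [0, 0, 0],
    [0, 0, 0]
  ],
  "jaw": [0, 0, 0]
}}

```text
time: 15.8
tool_pos: [412.1, 258.8, 50.2]
tcp_rot: [-167.3, 0.1, -93.1]
ft_force: [1.0, 0.4, -2.8]
finger_gap: 19.5
```

```bash
python3 st.py c5
```

```text
t 15.8 q [31.37, -9.93, 123.24, -8.48, 56.41, 128.58] p [412.1 258.8  50.2] r [-1.6732e+02  1.1000e-01 -9.3140e+01] F [ 1.   0.4 -2.8] M [0.02 0.56 0.01] gap 19.5
scoop in bin: org [-100.9    1.2   24.2] nose [32.   1.1 30.2] yaw,pitch,roll [-0.04 -2.59  0.06]
underside z at edge 28.8 scoop x at edge 101.0
top -5:25 0:26 5:28 10:31 15:30 20:28 25:24 30:23 35:29 40:30 45:29 50:27 55:21 60:25 65:29 70:30 75:28 80:27 85:51 90:47 95:41 100:33 105:27 110:23 115:3 120:5 125:4 130:0 150:2 155:9 160:11 165:11 170:10 175:4 180:2 185:6 190:7 195:7
scene -5:27 0:28 5:28 10:30 15:29 20:27 25:26 30:25 35:27 40:31 45:28 50:28 55:31 75:53 80:55 85:51 90:46 95:39 100:31 105:24 110:16 115:4 120:4 125:3 130:1 135:3 140:-5 155:8 160:10 165:11 170:8 175:2 180:2 185:6 190:9 195:7
```

View pics/c5_scene.png

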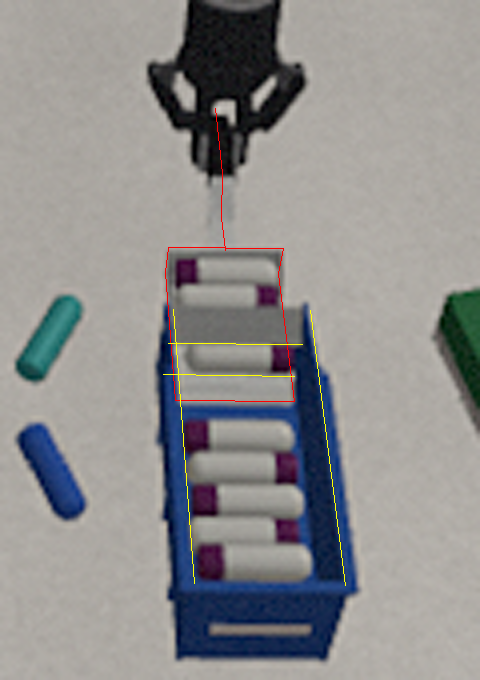

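Call:
{"name": "jog_arm", "arguments": {
  "offset": [
    [0, 5, -0.6],
    [0, 6, -0.8],
    [0, 6, -0.8],
    [0, 6, -0.9],
    [0, 6, -0.9],
    [0, 6, -0.9],
    [0, 6, -0.9],
    [0, 6, -0.9],
    [0, 5, -0.9],
    [0, 0, 0],
    [0, 0, 0]
  ],
  "delta_rot": [
    [0, 0, 0],
    [0, 0, 0],
    [0, 0, 0],
    [0, 0, 0],
    [0, 0, 0],
    [0, 0, 0],
    [0, 0, 0],
    [0, 0, 0],
    [0, 0, 0],
    [0, 0, 0],
    [0, 0, 0]
  ],
  "jaw": [0, 0, 0, 0, 0, 0, 0, 0, 0, 0, 0]
}}

```text
time: 17.0
tool_pos: [354.3, 262.0, 45.6]
tcp_rot: [-167.3, 0.1, -93.1]
ft_force: [-0.4, 0.0, -2.1]
finger_gap: 19.9
```

```bash
python3 st.py d1
```

```text
t 17.0 q [36.35, -17.18, 129.74, -9.36, 57.87, 133.79] p [354.3 262.   45.6] r [-1.6733e+02  1.2000e-01 -9.3100e+01] F [-0.4  0.  -2.1] M [0.05 0.61 0.04] gap 19.9
scoop in bin: org [-158.8    1.4   19.6] nose [-25.9   1.4  25.6] yaw,pitch,roll [-0.01 -2.57  0.07]
underside z at edge 26.8 scoop x at edge 158.9
top -5:26 0:26 5:27 10:30 15:30 20:29 25:23 30:24 35:28 40:30 45:30 50:26 55:21 60:26 65:29 70:29 75:28 80:24 85:22 90:27 95:29 100:29 105:27 110:22 115:3 120:6 125:3 130:1 135:59 140:59 145:53 150:46 155:40 160:37 165:-7 170:-7 175:-7 180:-6 185:-6 190:-7 195:-7
scene -5:26 0:29 5:30 10:30 15:28 20:27 25:25 30:26 35:28 40:31 45:27 50:25 55:28 60:27 65:30 70:30 75:27 80:24 85:25 90:27 95:29 100:27 105:27 110:29 130:-0 135:53 140:55 145:51 150:44 155:39 160:-6 165:-5 170:-5 175:-7 180:-7 185:-6 190:-4 195:-7
```

View pics/d1_scene.png

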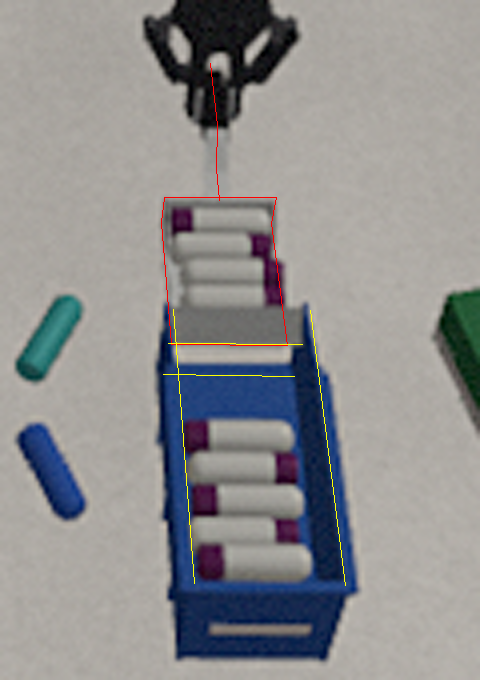

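Run:
```python
from ov import *
G=np.load("G.npy");S=cur()@np.linalg.inv(G);Si=np.linalg.inv(S)
for n in("top","scene"):
    d=np.load(f"pics/d1_{n}.npz")['d'];X=cloud(n,d)@Si[:3,:3].T+Si[:3,3]
    for x in(14,43,69,98):
        m=(np.abs(X[...,0]-x)<6)&(d>0)&(X[...,2]>-10)&(X[...,2]<45);q=X[m]
        print(n,x,' '.join(f"{b}:{np.median(q[(q[:,1]>=b)&(q[:,1]<b+6),2]):.0f}" for b in range(-60,60,6) if ((q[:,1]>=b)&(q[:,1]<b+6)).any()))
```

```text
top 14 -48:19 -42:29 -36:30 -30:29 -24:30 -18:30 -12:30 -6:30 0:28 6:30 12:30 18:30 24:30 30:29 36:27 42:23
top 43 -48:17 -42:28 -36:30 -30:30 -24:30 -18:30 -12:29 -6:30 0:30 6:31 12:29 18:28 24:32 30:30 36:30 42:9
top 69 -48:5 -42:4 -36:24 -30:28 -24:28 -18:28 -12:29 -6:29 0:28 6:28 12:29 18:29 24:29 30:29 36:29 42:29
top 98 -48:7 -42:4 -36:27 -30:28 -24:29 -18:29 -12:28 -6:29 0:28 6:29 12:30 18:29 24:28 30:29 36:30 42:27
scene 14 -48:24 -42:26 -36:29 -30:30 -24:29 -18:29 -12:29 -6:30 0:28 6:31 12:31 18:29 24:30 30:32 36:26 42:17 48:11
scene 43 -48:9 -42:24 -36:27 -30:29 -24:27 -18:28 -12:32 -6:29 0:28 6:30 12:31 18:29 24:27 30:29 36:28 42:13
scene 69 -48:10 -42:3 -36:21 -30:25 -24:29 -18:29 -12:29 -6:30 0:32 6:29 12:28 18:29 24:27 30:26 36:30 42:25
scene 98 -48:6 -42:14 -36:27 -30:27 -24:29 -18:28 -12:28 -6:27 0:28 6:26 12:28 18:29 24:29 30:30 36:30 42:29
```

Run:
```python
import cv2,numpy as np
p=np.load("pics/d1_scene.npz")['p'];cv2.imwrite("pics/z1.png",cv2.resize(p[155:200,315:360,::-1],None,fx=12,fy=12,interpolation=cv2.INTER_CUBIC))
p=np.load("pics/d1_top.npz")['p'];cv2.imwrite("pics/z2.png",cv2.resize(p[170:235,150:200,::-1],None,fx=9,fy=9,interpolation=cv2.INTER_CUBIC))
```

```text
(no output)
```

View pics/z1.png

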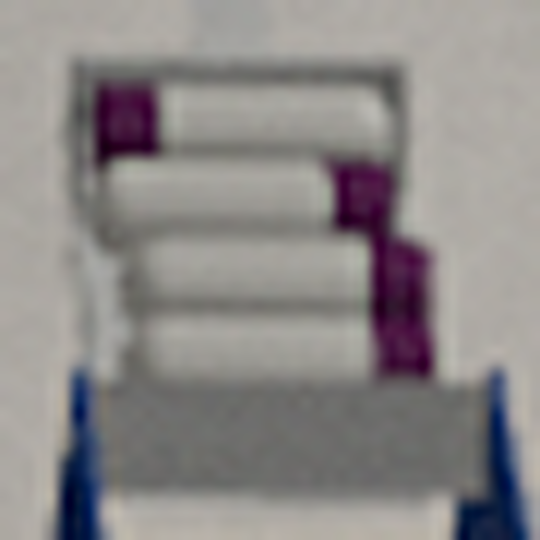

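View pics/z2.png

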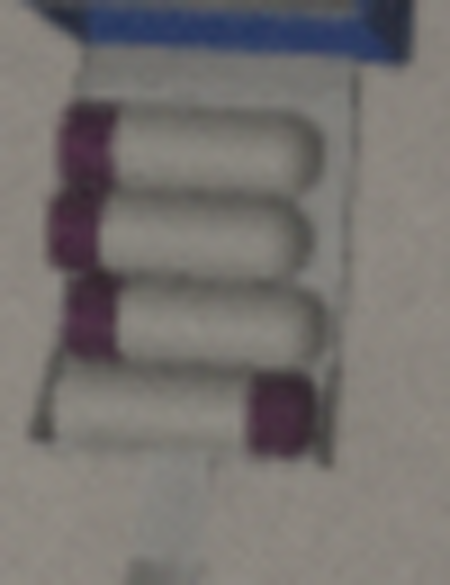

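```bash
cat > k.py <<'E'
from mv import *
from scipy.optimize import least_squares
D=[([-70.21,7.51,85.32,0,87.26,-4.89],[250.4,-544.7,230.3]),([-7.74,-16.19,116.11,.4,80.34,87.16],[433.3,-4.7,151.7]),
([-10.21,-23.65,129.81,1.85,63.9,82.34],[433.5,-15.3,83.8]),([-10.83,-17.55,131.71,1.52,56.01,82.4],[434.2,-22.8,27.9]),
([-10.85,-27.06,126.5,1.31,70.89,82.79],[432.7,-22.7,135.8]),([33.63,-20.49,118.18,-1.85,81.06,126.92],[327,265,164.3]),
([26.34,-2.56,113.75,-2.7,64.44,120.58],[436.9,256.2,65.9]),([22.45,7.44,104.02,-2.33,64.14,116.49],[510.8,252,60.8]),
([21.41,11.18,100.92,-3.91,60.57,116.17],[555.3,249.5,53.8]),([22.74,7.74,105.25,-6.52,56.1,118.9],[551.4,249.3,54.6]),
([24.4,3.76,109.53,-6.9,55.88,120.81],[519.7,252.2,54.7]),([36.35,-17.18,129.74,-9.36,57.87,133.79],[354.3,262,45.6])]
def rz(a):return R.from_euler('z',a,degrees=True).as_matrix()
def ry(a):return R.from_euler('y',a,degrees=True).as_matrix()
def fk(q,P):
    h,L1,L2,Lt,lat,a1,a3=P
    M=rz(q[0]);p=np.array([0,0,h])+M@np.array([a1,lat,0])
    M=M@ry(q[1]);p=p+M@np.array([0,0,L1])
    M=M@ry(q[2]);p=p+M@np.array([a3,0,L2])
    M=M@rz(q[3])@ry(q[4]);p=p+M@np.array([0,0,Lt]);M=M@rz(q[5])
    return p,M
if __name__=="__main__":
    f=lambda P:np.concatenate([fk(q,P)[0]-p for q,p in D])
    s=least_squares(f,[300,390,540,300,50,0,0]);print(s.x.round(1));print(f(s.x).reshape(-1,3).round(1))
    P=s.x;np.save("K.npy",P)
    p,M=fk(D[0][0],P);print(M.round(2),R.from_matrix(M).as_euler('xyz',degrees=True))
    q,_=D[-1];print(R.from_matrix(fk(q,P)[1]).as_euler('xyz',degrees=True))
E
python3 k.py
```

```text
[317.9 369.  553.4 364.6  51.2  -0.   61.5]
[[ 0.  -0.   0.1]
 [ 0.   0.   0. ]
 [ 0.  -0.   0. ]
 [ 0.   0.   0. ]
 [-0.  -0.1 -0.1]
 [-0.   0.  -0.1]
 [-0.  -0.   0. ]
 [ 0.   0.1  0. ]
 [-0.1 -0.1 -0. ]
 [-0.   0.1 -0. ]
 [ 0.1  0.  -0. ]
 [ 0.  -0.  -0. ]]
[[-0.42  0.91 -0.  ]
 [ 0.91  0.42  0.  ]
 [ 0.    0.   -1.  ]] [ 1.79992328e+02 -8.96724167e-02  1.14680006e+02]
[ 1.67336196e+02 -1.20533025e-01  8.68954735e+01]
```

```bash
cat > ik.py <<'E'
from k import *
K=np.load("K.npy");G=np.load("G.npy")
lo=np.array([-169.43,-51.17,1.28,-76.62,0,-152.29]);hi=np.array([169.43,129.36,143.12,256.62,156.53,152.29])
def ik(T,q0):
    def f(q):
        p,M=fk(q,K);M=M@rz(180)
        return np.r_[(p-T[:3,3])/10,R.from_matrix(M.T@T[:3,:3]).as_rotvec(degrees=True)]
    s=least_squares(f,np.clip(q0,lo+.1,hi-.1),bounds=(lo,hi),x_scale=10);return s.x,np.abs(s.fun).max()
def wn(xn,yn,zn,pitch,yaw=0):
    T=pose(0,0,0,yaw,pitch);T[:3,3]=np.array([xn,yn,zn])-T[:3,:3]@[133,0,0];return T
E
python3 - <<'E'
from ik import *
q=monitor.sense()['joint_pos']
for yaw in(0,-20):
  q=np.array([-10,0,110,0,60,90.])
  for pi in(-2,10,20,30,40,50,55,60):
    T=wn(590,-261,70 if pi>20 else 110,pi,yaw)@G
    q,e=ik(T,q);print(yaw,pi,q.round(1),round(e,3),T[:3,3].round())
E
```

```text
0 -2 [-50.  -23.3 124.5   9.8  71.2  37.6] 0.0 [ 363. -262.  132.]
0 10 [-4.160e+01 -1.390e+01  1.113e+02  1.000e-01  8.250e+01  4.850e+01] 0.0 [ 373. -262.  179.]
0 20 [-35.8  -4.2  99.4  -5.8  92.9  54.4] 0.0 [ 388. -262.  216.]
0 30 [-31.1   7.9  89.4 -10.2  99.8  58.8] 0.0 [ 409. -262.  209.]
0 40 [-27.3  19.6  75.6 -14.2 111.3  60.7] 0.0 [ 436. -262.  238.]
0 50 [-24.4  32.3  60.4 -18.4 123.2  60.6] 0.0 [ 468. -262.  263.]
0 55 [-23.2  39.3  51.9 -21.  129.4  59.6] 0.0 [ 485. -262.  272.]
0 60 [-22.1  46.8  42.5 -24.3 135.8  57.5] 0.0 [ 503. -262.  281.]
-20 -2 [-36.  -32.8 130.9   3.5  70.3  73.3] 0.0 [ 377. -184.  132.]
-20 10 [-3.280e+01 -1.860e+01  1.152e+02  1.000e-01  8.340e+01  7.730e+01] 0.0 [ 386. -187.  179.]
-20 20 [-30.8  -6.6 101.6  -1.8  94.7  79.3] 0.0 [ 400. -192.  216.]
-20 30 [-29.3   7.1  90.3  -3.2 102.3  80.7] 0.0 [ 420. -200.  209.]
-20 40 [-28.1  19.9  75.2  -4.4 114.5  81.2] 0.0 [ 445. -209.  238.]
-20 50 [-27.2  33.6  58.6  -5.8 127.3  81. ] 0.0 [ 475. -220.  263.]
-20 55 [-26.9  41.1  49.2  -6.7 134.1  80.6] 0.0 [ 491. -226.  272.]
-20 60 [-26.5  49.4  38.6  -8.  141.4  79.6] 0.0 [ 508. -232.  281.]
```

Call:
{"name": "jog_arm", "arguments": {
  "offset": [
    [0, -1, -4],
    [0, -2, -8],
    [0, -2.6, -12],
    [0, -2.6, -12],
    [0, -2.6, -12],
    [0, -2.6, -12],
    [0, -2.6, -12],
    [0, -2, -8],
    [0, -1, -4],
    [0, 0, 0]
  ],
  "delta_rot": [
    [0, -0.5, 0.1],
    [0, -0.8, 0.1],
    [0, -0.8, 0.1],
    [0, -0.8, 0.1],
    [0, -0.5, 0.1],
    [0, 0, 0],
    [0, 0, 0],
    [0, 0, 0],
    [0, 0, 0],
    [0, 0, 0]
  ],
  "jaw": [0, 0, 0, 0, 0, 0, 0, 0, 0, 0]
}}

```text
time: 18.1
tool_pos: [356.3, 257.0, 140.1]
tcp_rot: [-167.2, 4.1, -92.9]
ft_force: [-0.0, -0.3, -2.4]
finger_gap: 19.9
```

Run:
```python
from ik import *
from ov import *
show();scoopbin();overlay("e1",{"top":(130,130,250,280),"scene":(280,80,400,280)})
W=wn(640,30,145,-3);W[:3,:3]=W[:3,:3]@R.from_euler('x',3,degrees=True).as_matrix()
plan(W,12);q,e=ik(W@G,monitor.sense()['joint_pos']);print(q.round(1),e)
```

```text
t 18.1 q [32.57, -29.12, 127.93, -4.47, 68.43, 127.09] p [356.3 257.  140.1] r [-167.15    4.08  -92.89] F [-0.  -0.3 -2.4] M [-0.07  0.57  0.02] gap 19.9
scoop in bin: org [-156.5   -1.3  114.5] nose [-23.6  -1.3 120.9] yaw,pitch,roll [ 0.02 -2.75  4.03]
12 rows [18.8, -5.8, -1.9] [0.01, 0.02, -0.26]
[ -7.4 -37.1 130.5   4.8  74.   82.1] 1.5853442205859776e-13
```

View pics/e1_scene.png

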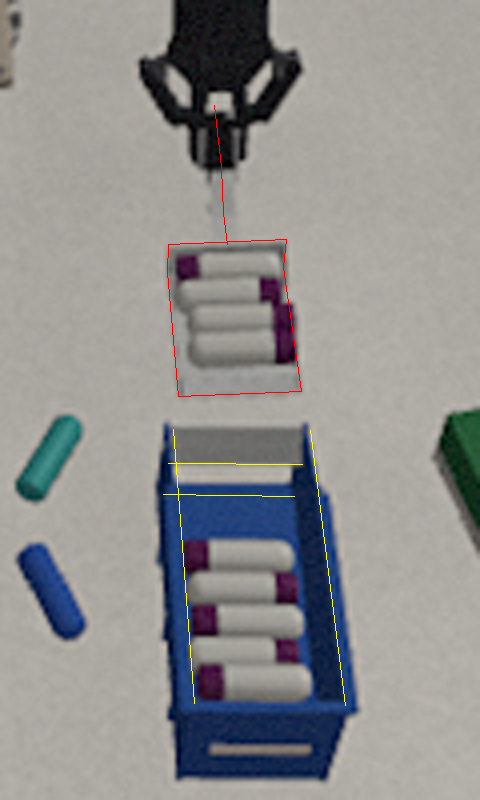

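Call:
{"name": "jog_arm", "arguments": {
  "offset": [
    [4, -2, -1],
    [8, -3, -2],
    [12, -5, -2],
    [16, -6, -2],
    [18, -7, -2],
    [18, -7, -2],
    [18, -7, -2],
    [18, -6, -2],
    [18, -6, -2],
    [18, -6, -2],
    [18, -6, -2],
    [18, -5, -2],
    [18, -4, -1],
    [12, -2, 0]
  ],
  "delta_rot": [
    [0, 0, -0.1],
    [0, 0, -0.1],
    [0, 0, -0.2],
    [0, 0, -0.2],
    [0, 0, -0.2],
    [0, 0, -0.2],
    [0, 0, -0.2],
    [0, 0, -0.2],
    [0, 0, -0.2],
    [0, 0, -0.2],
    [0, 0, -0.2],
    [0, 0, -0.2],
    [0, 0, -0.2],
    [0, 0, -0.2]
  ],
  "jaw": [0, 0, 0, 0, 0, 0, 0, 0, 0, 0, 0, 0, 0, 0]
}}

```text
time: 19.6
tool_pos: [412.2, 23.1, 159.3]
tcp_rot: [-167.7, 2.9, -89.9]
ft_force: [1.1, -0.3, -2.5]
finger_gap: 19.8
```

Run:
```python
from ik import *
s=show();S=cur()@np.linalg.inv(G);print(S[:3,3].round(1),(S@[133,0,0,1]).round(1),R.from_matrix(S[:3,:3]).as_euler('ZYX',degrees=True).round(2))
W=wn(590,-261,125,-3);W[:3,:3]=W[:3,:3]@R.from_euler('x',2,degrees=True).as_matrix()
plan(W,12);q,e=ik(W@G,s['joint_pos']);print(q.round(1),e)
```

```text
t 19.6 q [-7.97, -36.0, 130.15, 4.72, 74.09, 81.44] p [412.2  23.1 159.3] r [-167.69    2.92  -89.92] F [ 1.1 -0.3 -2.5] M [0.01 0.56 0.01] gap 19.8
[506.3  25.3 132.8] [639.2  25.5 137.9   1. ] [ 0.07 -2.22  2.87]
12 rows [23.8, 4.1, -0.6] [0.07, 0.07, -0.01]
[-52.  -23.  123.3  12.   73.5  35.4] 1.7053025658242404e-14
```

Call:
{"name": "jog_arm", "arguments": {
  "offset": [
    [12, 1, 0],
    [17, 2, 0],
    [20, 3, -0.5],
    [22, 4, -0.5],
    [22, 4, -0.5],
    [22, 4, -0.5],
    [22, 4, -0.5],
    [22, 4, -0.5],
    [22, 4, -0.5],
    [22, 4, -0.5],
    [22, 4, -0.5],
    [18, 4, -0.5],
    [14, 4, 0],
    [9, 3, 0],
    [5, 1, 0],
    [0, 0, 0]
  ],
  "delta_rot": [
    [0, 0, 0],
    [0, 0, 0],
    [0, 0, 0],
    [0, 0, 0],
    [0, 0, 0],
    [0, 0, 0],
    [0, 0, 0],
    [0, 0, 0],
    [0, 0, 0],
    [0, 0, 0],
    [0, 0, 0],
    [0, 0, 0],
    [0, 0, 0],
    [0, 0, 0],
    [0, 0, 0],
    [0, 0, 0]
  ],
  "jaw": [0, 0, 0, 0, 0, 0, 0, 0, 0, 0, 0, 0, 0, 0, 0, 0]
}}

```text
time: 21.2
tool_pos: [350.1, -267.8, 135.0]
tcp_rot: [-168.2, 2.5, -90.0]
ft_force: [-0.0, -0.4, -3.1]
finger_gap: 19.9
```

```bash
cat > st2.py <<'E'
from ik import *
from ov import *
import sys
FB=np.array([618.3,-261,0])
def go(tag,*targets,cam=True):
    s=show();S=cur()@np.linalg.inv(G);print(S[:3,3].round(1),'nose',(S@[133,0,0,1])[:3].round(1),R.from_matrix(S[:3,:3]).as_euler('ZYX',degrees=True).round(2))
    for W,n in targets: plan(W,n)
    if cam:
        s=4
        for nme,(x0,y0,x1,y1) in {"top":(290,110,410,250),"scene":(130,90,260,250)}.items():
            p,d=cams.snapshot(nme);np.savez(f"pics/{tag}_{nme}.npz",p=p,d=d)
            im=cv2.resize(p[y0:y1,x0:x1,::-1],None,fx=s,fy=s,interpolation=cv2.INTER_CUBIC)
            for l in([[0,46.5,31],[0,46.5,0],[133,46.5,0],[133,-46.5,0],[0,-46.5,0],[0,-46.5,31],[0,46.5,31]],):
                P=np.c_[np.array(l),np.ones(len(l))]@S.T
                q=(proj(nme,P[:,:3])-[x0,y0]+.5)*s-.5;cv2.polylines(im,[q.astype(np.int32).reshape(-1,1,2)],False,(0,0,255),1)
            for hx,hy,z in((80,95,75),(64,79,75)):
                q=(proj(nme,tf(FB,[[hx,hy,z],[hx,-hy,z],[-hx,-hy,z],[-hx,hy,z],[hx,hy,z]]))-[x0,y0]+.5)*s-.5;cv2.polylines(im,[q.astype(np.int32).reshape(-1,1,2)],False,(0,255,255),1)
            cv2.imwrite(f"pics/{tag}_{nme}.png",im)
E
python3 - <<'E'
from st2 import *
go("f1",(wn(585,-261,110,20),6))
E
```

```text
t 21.2 q [-53.25, -22.06, 123.32, 11.36, 73.93, 34.36] p [ 350.1 -267.8  135. ] r [-168.22    2.53  -90.05] F [-0.  -0.4 -3.1] M [-0.08  0.52  0.02] gap 19.9
[ 444.  -266.   107.5] nose [ 576.9 -266.   111.4] [-0.02 -1.68  2.48]
6 rows [-1.4, -6.1, -13.2] [-3.61, 0.42, 0.0]
```

View pics/f1_scene.png

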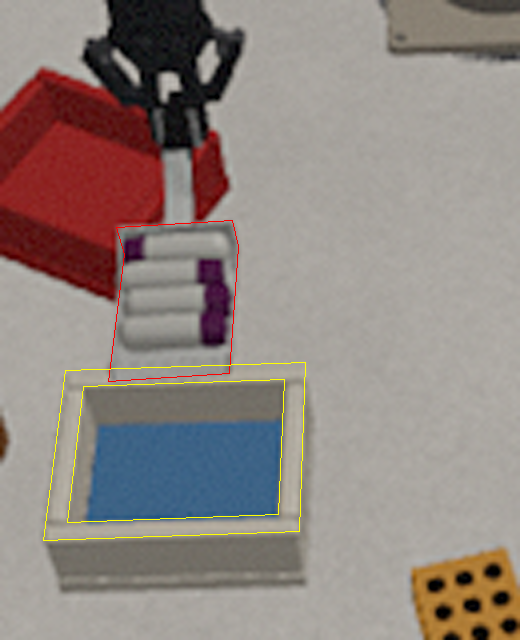

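View pics/f1_top.png

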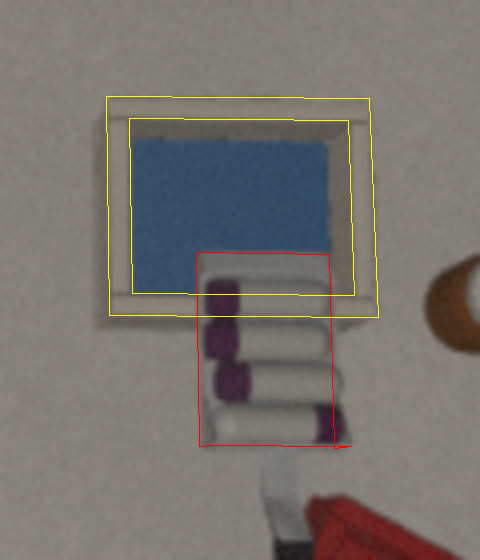

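Run:
```python
from st2 import *
A=cur()
for T,n in((wn(588,-261,100,22),6),(wn(592,-261,85,40),5),(wn(592,-261,72,54),6)):
    B=T@G;print(n,screw(A,B,n));A=B
```

```text
6 ([-1.3, -7.0, -12.8], [-3.95, 0.43, 0.02])
5 ([-0.0, -6.5, -10.9], [-3.6, 0.01, 0.0])
6 ([-0.0, -4.3, -7.0], [-2.33, 0.0, 0.0])
```

Call:
{"name": "jog_arm", "arguments": {
  "offset": [
    [-1, -5, -9],
    [-1, -6.5, -12],
    [-1, -7, -12.8],
    [-1, -7, -12.8],
    [-1, -7, -12.8],
    [0, -6.5, -11.5],
    [0, -6.5, -10.9],
    [0, -6, -9],
    [0, 0, 0]
  ],
  "delta_rot": [
    [-2.5, 0.4, 0],
    [-3.5, 0.4, 0],
    [-3.9, 0.4, 0],
    [-3.9, 0.4, 0],
    [-3.9, 0.4, 0],
    [-3.6, 0, 0],
    [-3.6, 0, 0],
    [-3, 0, 0],
    [0, 0, 0]
  ],
  "jaw": [0, 0, 0, 0, 0, 0, 0, 0, 0]
}}

```text
time: 22.2
tool_pos: [406.5, -256.7, 228.2]
tcp_rot: [163.0, 0.4, -89.7]
ft_force: [0.1, 0.6, -2.2]
finger_gap: 19.7
```

Run:
```python
from st2 import *
go("f2",(wn(592,-261,80,42),3))
A=wn(592,-261,80,42)@G
B=wn(592,-261,70,56)@G;print(screw(A,B,7))
```

```text
t 22.2 q [-31.88, 4.11, 90.85, -8.71, 99.65, 57.42] p [ 406.5 -256.7  228.2] r [163.01   0.44 -89.73] F [ 0.1  0.6 -2.2] M [ 0.07  0.06 -0.01] gap 19.7
[ 475.6 -255.1  158.9] nose [ 594.  -253.9   98.4] [ 0.61 27.08  0.49]
3 rows [1.6, -8.5, -12.6] [-4.97, 0.09, 0.18]
([-0.0, -3.4, -6.4], [-2.0, 0.0, 0.0])
```

View pics/f2_scene.png

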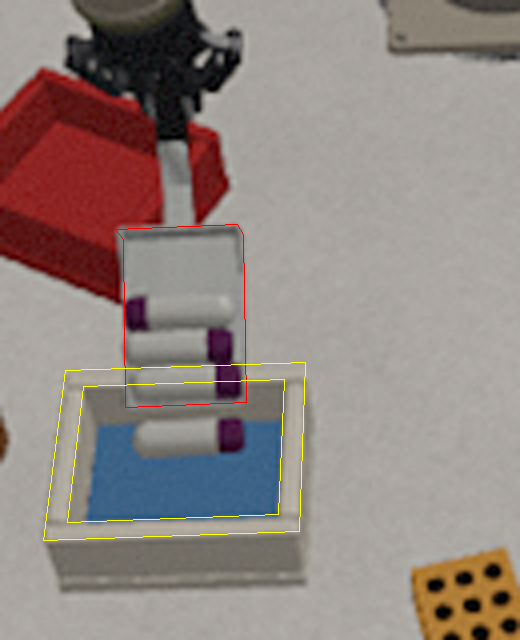

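Call:
{"name": "jog_arm", "arguments": {
  "offset": [
    [0.5, 0, 0],
    [0.5, -2, -2],
    [1, -4, -5],
    [1, -5, -7],
    [1, -5, -8]
  ],
  "delta_rot": [
    [0, 0, 0],
    [-1, 0, 0],
    [-2, 0, 0],
    [-2.5, 0, 0],
    [-3, 0, 0]
  ],
  "jaw": [0, 0, 0, 0, 0]
}}

```text
time: 22.8
tool_pos: [424.7, -261.5, 244.7]
tcp_rot: [154.5, 0.4, -90.0]
ft_force: [0.6, 0.4, -1.7]
finger_gap: 19.9
```

Run:
```python
from st2 import *
go("f3",(wn(592,-261,82,45),3))
A=wn(592,-261,82,45)@G
B=wn(592,-261,75,56)@G;print(screw(A,B,5))
```

```text
t 22.8 q [-29.0, 13.98, 80.25, -12.32, 108.14, 59.43] p [ 424.7 -261.5  244.7] r [154.55   0.38 -90.05] F [ 0.6  0.4 -1.7] M [-0.05 -0.16 -0.01] gap 19.9
[ 482.9 -260.3  166. ] nose [ 591.1 -259.6   88.7] [ 0.35 35.54  0.49]
3 rows [-0.0, -5.5, -10.0] [-3.15, 0.11, 0.09]
([-0.0, -3.7, -7.2], [-2.2, 0.0, 0.0])
```

View pics/f3_scene.png

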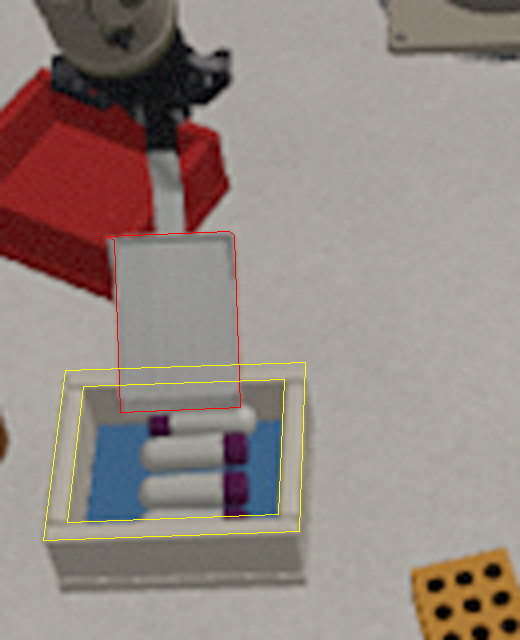

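View pics/f3_top.png

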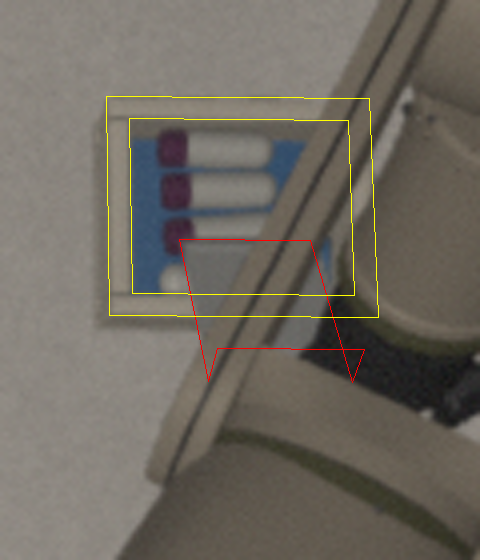

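Run:
```python
from st2 import *
A=cur()
S1=wn(590,-240,130,15);S2=pose(515,-28.7,110,-3.85,0);S3=pose(515,-28.7,25,-3.85,0)
for T,n in((S1,5),(S2,12),(S3,6)):
    B=T@G;print(n,screw(A,B,n),ik(B,monitor.sense()['joint_pos'])[0].round(1));A=B
```

```text
5 ([-4.1, 7.3, 7.7], [4.11, 0.07, 0.05]) [-36.6 -11.7 105.5  -2.9  90.1  53.6]
12 ([-18.3, -2.7, 6.6], [1.25, 0.01, 0.32]) [-11.2 -29.9 128.    1.4  71.9  82.4]
6 ([0.0, 2.5, 13.9], [0.0, 0.0, 0.0]) [-11.2 -23.3 132.8   1.5  60.5  82.1]
```

Call:
{"name": "jog_arm", "arguments": {
  "offset": [
    [0, -4, -15],
    [-3, 5, 2],
    [-4, 7.3, 7.7],
    [-4, 7.3, 7.7],
    [-4, 7.3, 7.7],
    [-8, 4, 7],
    [-18, -2, 4],
    [-22, -2.7, 4],
    [-22, -2.7, 4],
    [-22, -2.7, 4],
    [-22, -2.7, 4],
    [-20, -2.7, 4],
    [-20, -2.7, 4],
    [-16, -2, 3],
    [0, 0, 0]
  ],
  "delta_rot": [
    [0, 0, 0],
    [4.1, 0, 0],
    [4.1, 0, 0],
    [4.1, 0, 0],
    [4.1, 0, 0],
    [3, 0, 0.3],
    [1.5, 0, 0.3],
    [1.3, 0, 0.3],
    [1.3, 0, 0.3],
    [1.3, 0, 0.3],
    [1.3, 0, 0.3],
    [1.3, 0, 0.3],
    [1, 0, 0.3],
    [1, 0, 0.3],
    [0, 0, 0]
  ],
  "jaw": [0, 0, 0, 0, 0, 0, 0, 0, 0, 0, 0, 0, 0, 0, 0]
}}

```text
time: 24.4
tool_pos: [414.9, -72.3, 196.5]
tcp_rot: [-174.0, 0.4, -93.6]
ft_force: [0.2, 0.0, -2.3]
finger_gap: 19.9
```

Run:
```python
from st2 import *
go("x",(pose(515,-28.7,80,-3.85,0),4),(pose(515,-28.7,25,-3.85,0),8),cam=False)
```

```text
t 24.4 q [-18.56, -27.45, 120.02, 1.96, 81.7, 74.86] p [414.9 -72.3 196.5] r [-173.96    0.4   -93.59] F [ 0.2  0.  -2.3] M [0.   0.3  0.02] gap 19.9
[505.5 -77.  159.8] nose [637.9 -85.  150.4] [-3.46  4.05  0.36]
4 rows [-12.3, 1.9, 21.6] [1.01, 0.1, 0.08]
8 rows [-6.1, 1.9, 17.6] [0.51, 0.05, 0.04]
```

Call:
{"name": "jog_arm", "arguments": {
  "offset": [
    [-10, 0, 10],
    [-12, 1, 18],
    [-12, 2, 20],
    [-9, 2, 20],
    [0, 0, 0]
  ],
  "delta_rot": [
    [1, 0, 0],
    [1, 0, 0],
    [1, 0, 0],
    [1, 0, 0],
    [0, 0, 0]
  ],
  "jaw": [0, 0, 0, 0, 0]
}}

```text
time: 24.9
tool_pos: [421.5, -31.6, 127.6]
tcp_rot: [-169.5, 0.2, -93.7]
ft_force: [-0.8, -0.5, -2.4]
finger_gap: 19.4
```

Run:
```python
from st2 import *
go("x",(pose(515,-28.7,20,-3.85,0),5),cam=False)
```

```text
t 24.9 q [-12.88, -29.77, 129.28, 2.0, 70.15, 80.36] p [421.5 -31.6 127.6] r [-169.48    0.23  -93.73] F [-0.8 -0.5 -2.4] M [ 0.04  0.4  -0.03] gap 19.4
[514.6 -36.8  98.1] nose [647.3 -45.2  99.1] [-3.63 -0.43  0.18]
5 rows [-1.7, 2.8, 15.2] [-0.09, 0.04, 0.04]
```

Call:
{"name": "jog_arm", "arguments": {
  "offset": [
    [-1, 2.5, 14],
    [-1, 2.5, 14],
    [-1, 2.5, 14],
    [-1, 2.5, 14],
    [-1, 2, 10],
    [0, 0, 0]
  ],
  "delta_rot": [
    [-0.1, 0, 0],
    [-0.1, 0, 0],
    [-0.1, 0, 0],
    [-0.1, 0, 0],
    [0, 0, 0],
    [0, 0, 0]
  ],
  "jaw": [0, 0, 0, 0, 0, 0]
}}

```text
time: 25.5
tool_pos: [424.4, -32.3, 65.0]
tcp_rot: [-169.5, -0.0, -93.9]
ft_force: [0.5, 0.5, -2.0]
finger_gap: 20.1
```

Run:
```python
from st2 import *
go("x",(pose(518,-30,2,-3.85,0),4),cam=False)
```

```text
t 25.5 q [-12.63, -24.14, 132.32, 1.8, 61.47, 80.55] p [424.4 -32.3  65. ] r [-169.52   -0.    -93.89] F [ 0.5  0.5 -2. ] M [ 0.03  0.42 -0.03] gap 20.1
[517.5 -37.9  35.4] nose [650.2 -46.7  36.3] [-3.79 -0.39 -0.05]
4 rows [-2.0, 1.4, 8.1] [-0.1, -0.01, 0.02]
```

Call:
{"name": "jog_arm", "arguments": {
  "offset": [
    [0, 1.6, 8],
    [0, 1.6, 8],
    [0, 1.4, 7],
    [0, 0.8, 4],
    [0, 0, 0]
  ],
  "delta_rot": [
    [-0.2, 0, 0],
    [-0.2, 0, 0],
    [0, 0, 0],
    [0, 0, 0],
    [0, 0, 0]
  ],
  "jaw": [0, 0, 0, 0, 0]
}}

```text
time: 26.0
tool_pos: [425.6, -33.6, 37.9]
tcp_rot: [-169.8, -0.0, -93.9]
ft_force: [0.4, -0.0, -1.4]
finger_gap: 19.8
```

Run:
```python
from st2 import *
go("x",(pose(518,-37.9,1,-3.85,0),1),cam=False)
```

```text
t 26.0 q [-12.7, -20.69, 132.93, 1.78, 57.64, 80.41] p [425.6 -33.6  37.9] r [-1.6977e+02 -5.0000e-02 -9.3930e+01] F [ 0.4 -0.  -1.4] M [0.06 0.39 0.03] gap 19.8
[518.6 -39.3   7.9] nose [651.3 -48.2   8.2] [-3.83 -0.14 -0.1 ]
1 rows [-1.3, 1.8, 6.5] [-0.14, -0.09, 0.04]
```

Call:
{"name": "jog_arm", "arguments": {
  "offset": [
    [0, 0.6, 3.5],
    [0, 0.5, 3],
    [0, 0, 0]
  ],
  "delta_rot": [
    [-0.1, 0, 0],
    [0, 0, 0],
    [0, 0, 0]
  ],
  "jaw": [0, 0, 0]
}}

```text
time: 26.3
tool_pos: [425.9, -33.5, 31.0]
tcp_rot: [-169.9, -0.1, -93.9]
ft_force: [0.2, -0.9, -2.2]
finger_gap: 20.0
```

Run:
```python
from st2 import *
go("x",(pose(518,-39,0,-3.85,0),1),cam=False)
```

```text
t 26.3 q [-12.66, -19.72, 133.02, 1.78, 56.68, 80.4] p [425.9 -33.5  31. ] r [-1.6986e+02 -5.0000e-02 -9.3910e+01] F [ 0.2 -0.9 -2.2] M [-0.02  0.36  0.06] gap 20.0
[518.8 -39.2   0.8] nose [651.5 -48.    0.9] [-3.81 -0.05 -0.1 ]
1 rows [-0.1, 0.9, 0.6] [-0.05, -0.09, 0.06]
```

Call:
{"name": "jog_arm", "arguments": {
  "offset": [
    [0, 0.1, 0.7],
    [0, 0, 0],
    [0, 0, 0],
    [0, 0, 0],
    [0, 0, 0],
    [0, 0, 0]
  ],
  "delta_rot": [
    [0, 0, 0],
    [0, 0, 0],
    [0, 0, 0],
    [0, 0, 0],
    [0, 0, 0],
    [0, 0, 0]
  ],
  "jaw": [0, 10, 30, 50, 60, 60],
  "newtons": 20
}}

```text
time: 26.9
tool_pos: [427.9, -33.9, 32.1]
tcp_rot: [-169.6, -0.1, -93.9]
ft_force: [-0.0, 0.5, -0.1]
finger_gap: 50.9
```

Call:
{"name": "jog_arm", "arguments": {
  "offset": [
    [0, 0, -10],
    [0, 0, -20],
    [0, 0, -30],
    [0, 0, -30],
    [0, 0, -30],
    [0, 0, -20],
    [0, 0, 0],
    [0, 0, 0]
  ],
  "delta_rot": [
    [0, 0, 0],
    [0, 0, 0],
    [0, 0, 0],
    [0, 0, 0],
    [0, 0, 0],
    [0, 0, 0],
    [0, 0, 0],
    [0, 0, 0]
  ],
  "jaw": [60, 60, 60, 60, 60, 60, 60, 60]
}}

```text
time: 27.7
tool_pos: [400.6, -31.7, 179.5]
tcp_rot: [-169.5, -0.1, -93.9]
ft_force: [0.0, 0.5, -0.3]
finger_gap: 51.1
```

Run:
```python
from st2 import *
show()
for n in("top","scene"):
    p,d=cams.snapshot(n);cv2.imwrite(f"pics/fin_{n}.png",p[:,:,::-1]);np.savez(f"pics/fin_{n}.npz",p=p,d=d)
    X=cloud(n,d)
    S=pose(518.8,-39.2,0,-3.85,0);Y=(X-S[:3,3])@S[:3,:3]
    for nm,a,b in(("tray",5,50),("tray",70,110),):
        m=(Y[...,0]>a)&(Y[...,0]<b)&(np.abs(Y[...,1])<35)&(d>0);print(n,nm,a,np.median(Y[m][:,2]).round(1))
crop(p,120,130,390,290,2.9,"pics/fin_z.png")
```

```text
t 27.7 q [-13.31, -36.64, 128.14, 1.63, 78.11, 80.4] p [400.6 -31.7 179.5] r [-1.6949e+02 -1.1000e-01 -9.3910e+01] F [ 0.   0.5 -0.3] M [-0.02  0.09  0.06] gap 51.1
top tray 5 3.3
top tray 70 3.0
scene tray 5 3.8
scene tray 70 3.6
```

View pics/fin_z.png

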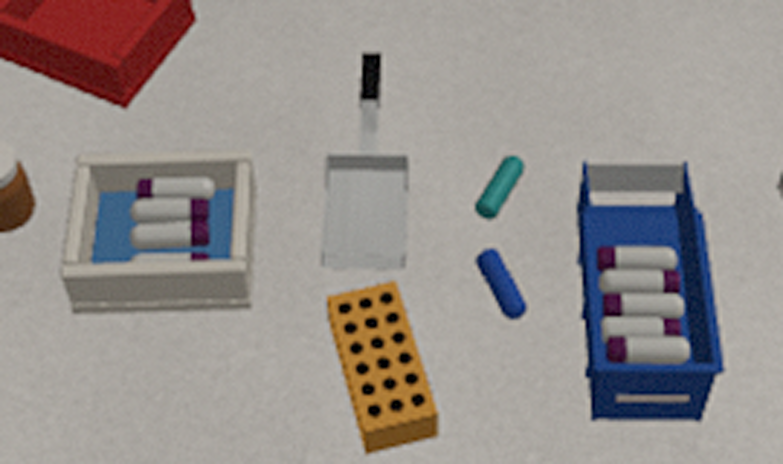

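View pics/fin_top.png

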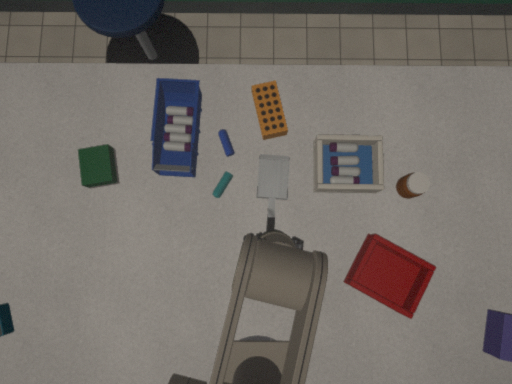

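Run:
```python
from bench import r,monitor
print(r.hand_in(),monitor.sense()['time'])
```

```text
the job is handed in; nothing more can be done
the job is handed in; nothing more can be done
```

I pushed the scoop under the tubes and lifted it heaped. I then drew it out about 3 mm under the levelling edge, with four tubes in one layer and none on top. The four tubes went into the white foam box, and I laid the scoop flat again near where it started. The job was handed in at about 28 s of the 67 s allowed, with no verdict reported.

**Last checks:** The final pictures show four tubes in the foam box and five in the bin. The scoop's tray floor reads 3.0 to 3.8 mm above the bench, which fits lying flat. The gripper was open and clear of everything, and no bystander visibly moved.

**Irregularities:**
- **Off-centre tubes:** After the strike, the front two tubes in the scoop sat about 5 mm to the left. By my measurement they were still within the 13.5 mm allowed.
- **Early pour:** The tubes slid out at about 27 degrees of tip, earlier than the stated 45 to 50. The scoop was already over the box, so all four still landed in it.

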